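# Tap the clamped blank and pack the batch in stacked bins

## Task

Cut the thread in the clamped block: work the tap wrench half a turn clockwise and a quarter turn back, again and again, until it stands one full turn on from where it started, and leave it standing there. Put all the loose drilled brass blanks into the left-hand bin, then stack the empty right-hand bin on top of it, turned end for end so that it rests level on the four ledges and does not nest.

Things in the scene. Friction and masses are not known exactly. Their poses are not given: they have to be found in the camera images.
- wrench (a joint): turn of the tap and its wrench in rad, 0 at the start, growing clockwise seen from above (forward, cutting); a stop ends it at 6.45. It stays where it is left (friction about 0.15 N m) and sinks 2 mm a full turn.
- wrench_head (a point): point on the tap's upright axis in the square steel head (30 x 30 mm) of the tap wrench, 122 mm above the table, 14 mm below the head's top. Grip two opposite flats (free from 97 to 136 mm above the table) from above. x and y are normal to the flats and turn with the head. At 88 mm two round arms, 9 mm thick, stick out along +x and -x to 57 mm from the axis; only the +x arm has a dark 16 mm sleeve.
- vise: small steel vise bolted to the table, with the drilled brass block (top 48 mm above the table) in which the tap stands; grey base 104 x 130 x 12 mm, jaw tops 42 mm high. Origin under the tap's axis, on the table.
- bin_a_web (a point): left-hand grey plastic stack-nest bin, the lower one: middle of its grip web, 30 mm above the bin's underside. x along the bin, card frame at its -x end; y across; z up. The web is an upright cross wall on the middle line, 12 mm thick (along x), 112 mm along y, its top 42 mm above the underside; a bin is lifted by pinching the web from above. Loose, 0.45 kg.
- bin_a_card (a point): middle of the pale card frame (80 x 34 mm) outside the left-hand bin's -x end wall, 40 mm above the underside. Both bins: 225 x 166 mm outside at the rim, 200 x 140 mm at the base, 80 mm high, walls 4 mm, flared 9 degrees, floor 5 mm thick; two compartments, each 90 mm along x, 100 mm wide between the ledge pillars and 132 mm elsewhere.
- bin_a: the left-hand bin; origin mid underside. Inside each long wall stand two 28 mm wide pillars, at x = +75 and -30 mm, from the floor up to flat ledges 66 mm above the underside; their inner faces lie 50 mm (floor) to 60 mm (ledge) off the middle line. Outside they are notches in the base.
- bin_b_web (a point): right-hand bin, to go on top: an empty twin of bin_a in every size; same point in the middle of its grip web, 30 mm above its underside, same axes. Loose, 0.45 kg.
- bin_b_card (a point): middle of the pale card frame on the right-hand bin's -x end wall, 40 mm above its underside.
- bin_b: the right-hand bin; origin mid underside. Set on bin_a the same way round, its notches drop over the pillars and it nests, 42 mm above bin_a's underside. Turned half a turn (card frames at opposite ends, webs in line) its base rests on the four ledges, 66 mm up, with about 6 mm play each way.
- blank1_mid (a point): loose drilled brass blank, 60 x 28 x 24 mm (x, y, z), with a 13 mm hole through its middle; the point is its centre, 12 mm above its underside. Lies flat between the bins, behind the vise. 0.2 kg. May be absent.
- blank1: the same blank as blank1_mid; origin in the middle of its underside
- blank2_mid (a point): loose drilled brass blank, 60 x 28 x 24 mm (x, y, z), with a 13 mm hole through its middle; the point is its centre, 12 mm above its underside. Lies flat between the bins, behind the vise. 0.2 kg. May be absent.
- blank2: the same blank as blank2_mid; origin in the middle of its underside
- blank3_mid (a point): loose drilled brass blank, 60 x 28 x 24 mm (x, y, z), with a 13 mm hole through its middle; the point is its centre, 12 mm above its underside. Lies flat between the bins, behind the vise. 0.2 kg. May be absent.
- blank3: the same blank as blank3_mid; origin in the middle of its underside
- blank4_mid (a point): loose drilled brass blank, 60 x 28 x 24 mm (x, y, z), with a 13 mm hole through its middle; the point is its centre, 12 mm above its underside. Lies flat between the bins, behind the vise. 0.2 kg. May be absent.
- blank4: the same blank as blank4_mid; origin in the middle of its underside
There are look-alikes about, which are no part of the job. What is shaped like the blank4 but red is not meant.

How it is judged:
By the outcome, as a careful person would: the job done as asked, in the order asked, and still so for the second after the job is handed in, with the robot touching nothing.
Of blank1, blank2, blank3, blank4 only 2 to 4 are there at a start; the rules pass over those that are not, and their reading is None.
At some moment in a run one of blank1, blank2, blank3, blank4 may be knocked a few centimetres aside while the robot is not near it.
Once in a run the grip may slacken for a moment while it holds something.
It also fails if it takes over 210 s, if anything falls off the work surface, if the arm or the gripper's body presses on something with over 40 N, if the wrist force passes 120 N, or if a joint passes its speed limit or range.

## Robot

A 6-joint arm with a two-finger parallel gripper is mounted at the origin on a cart in front of the work surface, level with it; the furniture and walls round the work are solid. World frame = base frame: x ahead of the robot, y to its left, z up, the work surface at z = 0. Lengths are in m, angles in degrees, forces in N, time in s.
With the tool pointing down it reaches from about 0.3 to 0.875 m from the base axis. Payload 6.4 kg.
Tool frame: the origin (TCP) lies at the very end of the fingers, on their centre line; the grasp point (between the pads) lies 19 mm behind it; x points along the fingers, y is the direction in which the jaws open and shut, and the axes are right-handed (so a half turn about x gives the same grasp; the last joint's range is limited). The gripper opens to 88 mm and grips with 3 to 60 N. Pads are 18 mm wide; open, the fingers measure 123 mm over their backs; the gripper's body (75 mm by 187 mm) begins 45 mm behind the grasp point.
Start: joints at [-11.82, 10.359, 92.074, -0, 77.567, -11.82], TCP at [0.575, 0, 0.214] pointing down, gripper open.
Joint ranges: [-171.53, 171.53], [-51.25, 118.39], [17.06, 147.69], [-65.23, 245.23], [0, 150.52], [-178.68, 178.68]. Speed limits (degrees/s): [147.25, 147.25, 172.46, 180, 180, 180].

## Interface

Orientations are given as [roll, pitch, yaw] about the fixed x, y, z axes, in that order (R = Rz(yaw) Ry(pitch) Rx(roll)).
In Python, from bench import ctrl, get_image, camera_info, ticket gives the robot as it stands. The module is installed in compiled form; this text tells all that it offers.
- The arm moves only by the tool step_arm, never from a script. Its argument "deltas" is a list of rows, each a list of 5 numbers: the opening, from 0 (shut) to 1 (fully open), then the shift along the tool's x, y, z in mm, then the turn about the tool's x in degrees. In form: [[grip, tx, ty, tz, turn], ...]. A call has 1 to 10 rows; each row shifts and turns the pose as measured when the row begins, along the tool's axes as they then stand; what a row does not reach is not made up. A row lasts 1/8 s, in which the tool goes at most 62.5 mm and 10.7 degrees, less where a joint would pass 70% of its speed; a pose out of reach is approached as far as the arm can. A call with a gripper value outside its range is refused whole. The fingers move at their own pace and stop on an object; "grip_force" is the grip in N (left out, the last holds). Time passes only in rows, so rows that do not move let the fingers close. It gives the time, the measured TCP pose, the force and the opening at its end, in the units of the state.
- ctrl.get_state(): the state, without advancing time (a new reading comes with each control period).
- get_image(name): name is "scene" or "side" or "wrist"; returns the picture (384x512x3 uint8, blue, green, red); there is no depth.
- camera_info(name): a dict with "mtx" (3x3 intrinsics, pixels), "origin" and "rotation" of the camera in the world. Camera axes: x right, y up, looking along -z (the intrinsics and any distortion apply to the point x, -y, -z); pixel columns grow to the right and rows downward; lengths in m; the calibration is good to about 2 mm. A picture is of the moment at which its call begins: read the wrist's pose just before it. camera_info takes no time and is no camera call; for the wrist camera it gives the pose at the moment of the call.
- ticket.sign_off(): hands the job in, once; it reports no verdict.
The state is a dict: "clock": time; "q": joint angles; "joint_vel": joint speeds; "joint_efforts": joint torques, N m; "tcp_pos": TCP position; "tcp_rot": TCP orientation; "contact_force": force on the tool from outside, world axes, zero at the start; "moment": the same for the moment, N m; "gripper_width": finger opening in m.
Only numpy, scipy, OpenCV 4.12 (cv2) and the standard library are available. Lean on these libraries where they do the work, as an engineer would, in place of code of your own. Each camera call takes 0.05 s, during which the arm holds its last target. There are 200 camera calls.

## Working session

There is one attempt and no reset: what is moved stays moved. The work goes in short steps, Python scripts to look and compute and a tool call to move; the robot and the scene stay as the last step left them, time stands still between calls to the robot, and variables do not carry over. Pictures are saved under pics/ and viewed, about 12 in all and at most 16, crops included, and the job is handed in when it is done.

Besides the shell and the picture viewer there is one more tool, called after "Emit:" as name(argument=value, ...), one argument or row to a line, values as JSON. step_arm: Moves the arm, as the interface text tells. Its arguments: {"type":"object","properties":{"deltas":{"type":"array"},"grip_force":{"type":"number"}},"required":["deltas"]}

```bash
mkdir -p pics; cat > h.py <<'E'
import numpy as np, cv2
from bench import ctrl, get_image, camera_info, ticket
from scipy.spatial.transform import Rotation as R
def snap(n,f):
    ci=camera_info(n); im=get_image(n); cv2.imwrite(f'pics/{f}.png',im); np.savez(f'pics/{f}.npz',m=ci['mtx'],o=ci['origin'],r=ci['rotation']); return im
def ray(f,u,v):
    d=np.load(f'pics/{f}.npz'); m=d['m']; c=np.array([(u-m[0,2])/m[0,0],-(v-m[1,2])/m[1,1],-1.]); r=d['r']
    if r.shape!=(3,3): r=R.from_euler('xyz',r,degrees=True).as_matrix()
    return d['o'],r@c
def onplane(f,u,v,z):
    o,d=ray(f,u,v); return o+d*(z-o[2])/d[2]
def proj(f,p):
    d=np.load(f'pics/{f}.npz'); r=d['r']
    if r.shape!=(3,3): r=R.from_euler('xyz',r,degrees=True).as_matrix()
    c=r.T@(np.array(p)-d['o']); m=d['m']; return m[0,0]*c[0]/-c[2]+m[0,2], m[1,1]*-c[1]/-c[2]+m[1,2]
def two(f,a,g,b):
    o1,d1=ray(f,*a);o2,d2=ray(g,*b)
    A=np.array([d1,-d2]).T; s=np.linalg.lstsq(A,o2-o1,rcond=None)[0]
    return (o1+d1*s[0]+o2+d2*s[1])/2, np.linalg.norm(o1+d1*s[0]-o2-d2*s[1])
def st():
    s=ctrl.get_state(); print({k:np.round(s[k],3).tolist() for k in ('clock','q','tcp_pos','tcp_rot','contact_force','gripper_width')})
E
python3 - <<'E'
from h import *
ims=[snap(n,n+'0') for n in('scene','side','wrist')]
print({n:camera_info(n) for n in('scene','side','wrist')})
st()
cv2.imwrite('pics/a.png',cv2.resize(ims[0],(800,600)))
cv2.imwrite('pics/b.png',np.hstack([cv2.resize(i,(400,300)) for i in ims[1:]]))
E
```

```text
{'scene': {'mtx': array([[376.0892439 ,   0.        , 255.56686656],
       [  0.        , 376.0892439 , 184.08470076],
       [  0.        ,   0.        ,   1.        ]]), 'origin': array([ 0.02183041, -0.43794391,  0.69932038]), 'rotation': array([ 48.42809469,  -0.97593739, -46.12280814])}, 'side': {'mtx': array([[430.46471827,   0.        , 255.94402539],
       [  0.        , 430.46471827, 190.22240551],
       [  0.        ,   0.        ,   1.        ]]), 'origin': array([0.5463506 , 0.97395812, 0.70283645]), 'rotation': array([ 57.75568728,   0.8772061 , 177.46864427])}, 'wrist': {'mtx': array([[345.64241168,   0.        , 252.86601282],
       [  0.        , 345.64241168, 189.6600324 ],
       [  0.        ,   0.        ,   1.        ]]), 'origin': array([0.57375864, 0.0715273 , 0.38490958]), 'rotation': array([-16.09778861,   0.14754043,  -0.04149137])}}
{'clock': 0.15, 'q': [-11.82, 10.392, 92.118, 0.0, 77.566, -11.82], 'tcp_pos': [0.575, 0.0, 0.213], 'tcp_rot': [-101.929, 89.925, 168.071], 'contact_force': [0.341, 0.563, 0.2], 'gripper_width': 0.088}
```

View pics/a.png

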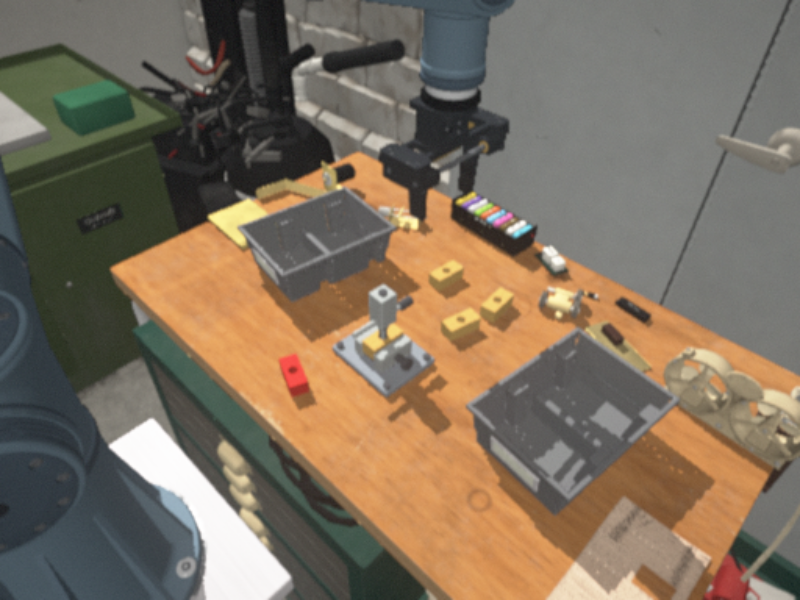

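View pics/b.png

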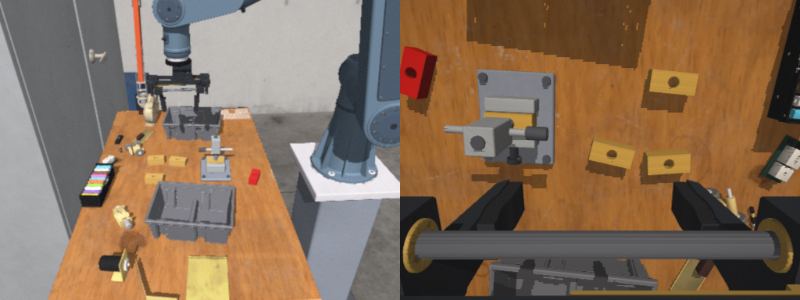

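Scene: left bin at about (320,240), right bin at about (575,415), wrench at (382,310). There are three brass blanks, at (446,276), (497,305) and (461,324). The red look-alike at (293,375) isn't wanted. Next I'll measure the brass, dark and steel regions.

```bash
python3 - <<'E'
from h import *
im=cv2.imread('pics/wrist0.png'); 
hsv=cv2.cvtColor(im,cv2.COLOR_BGR2HSV)
print([hsv[int(v*1.28),int(u*1.28)].tolist() for u,v in((210,148),(267,90),(200,30),(95,122))])
m=cv2.inRange(hsv,(18,90,110),(30,255,255)); m=cv2.morphologyEx(m,cv2.MORPH_OPEN,np.ones((3,3)))
for c in cv2.findContours(m,0,2)[0]:
    if cv2.contourArea(c)>200:
        (u,v),wh,a=cv2.minAreaRect(c); b=cv2.boxPoints(((u,v),wh,a))
        P=np.array([onplane('wrist0',*q,.024)[:2] for q in b]); e=P[1]-P[0]; g=P[2]-P[1]
        l=e if np.hypot(*e)>np.hypot(*g) else g
        print('yel',np.round([u,v,*wh]),np.round(P.mean(0),4),'len',np.hypot(*e).round(3),np.hypot(*g).round(3),'ang',np.degrees(np.arctan2(l[1],l[0])).round(1))
print('head', two('scene0',(244.5,187),'wrist0',(99.8,183)))
# bins rim corners (800px coords)
for n,C in(('a',[(240,232),(350,192),(396,231),(293,270)]),('b',[(470,407),(577,333),(676,403),(560,488)])):
    P=np.array([onplane('scene0',u/1.5625,v/1.5625,.08)[:2] for u,v in C]); print(n,P.round(3).tolist(),P.mean(0).round(3))
    print([np.hypot(*(P[i]-P[(i+1)%4])).round(3) for i in range(4)])
w=cv2.resize(im[100:240,20:270],None,fx=3,fy=3,interpolation=cv2.INTER_CUBIC)
cv2.imwrite('pics/c.png',w)
E
```

```text
[[19, 169, 193], [19, 169, 187], [14, 160, 91], [30, 6, 122]]
yel [365. 354.  44. 292.] [ 0.7133 -0.2484] len 0.359 0.068 ang 0.1
yel [ 13. 313.  16.  68.] [ 0.2806 -0.1893] len 0.1 0.018 ang 69.4
yel [343. 207.  30.  57.] [ 0.6721 -0.0526] len 0.061 0.035 ang 3.9
yel [271. 196.  56.  30.] [ 0.5926 -0.0396] len 0.034 0.06 ang -13.5
yel [138. 154.  62.  20.] [0.4518 0.007 ] len 0.022 0.064 ang -2.9
yel [350. 105.  60.  29.] [0.6712 0.0565] len 0.028 0.061 ang -5.5
head (array([0.46000686, 0.00504291, 0.13788882]), np.float64(0.0010119189648858781))
a [[0.44, 0.34], [0.666, 0.3], [0.638, 0.148], [0.441, 0.192]] [0.546 0.245]
[np.float64(0.23), np.float64(0.155), np.float64(0.202), np.float64(0.148)]
b [[0.429, -0.188], [0.645, -0.216], [0.625, -0.377], [0.413, -0.334]] [ 0.528 -0.279]
[np.float64(0.217), np.float64(0.162), np.float64(0.217), np.float64(0.147)]
```

View pics/c.png

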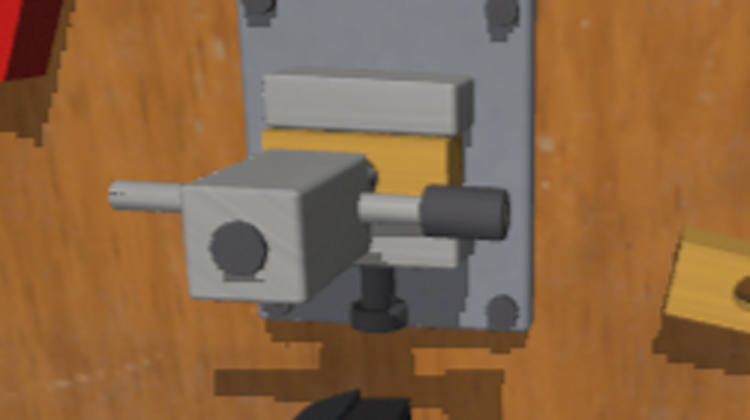

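The head is at about (0.460, 0.005), with its sleeve on the +x side. It stands in the brass block in the vise, so the brass region at wrist (138,154) is the clamped block. The crop shows the head's top face at about (183..305,186..302).

```bash
cat >> h.py <<'E'
def plan(p,phi=None):
    "tool-frame shift mm to world p and turn about tool x to bring tool y to world angle phi"
    s=ctrl.get_state(); M=R.from_euler('xyz',s['tcp_rot'],degrees=True).as_matrix()
    d=M.T@(np.array(p)-s['tcp_pos'])*1000; a=np.degrees(np.arctan2(M[1,1],M[0,1]))
    t=None if phi is None else (-(phi-a)+90)%180-90   # grasp symmetric
    print('pos',np.round(s['tcp_pos'],4),'phi',a.round(2),'q6',np.round(s['q'][5],1),'xdir',M[:,0].round(3),'shift',d.round(1),'turn',t,'F',np.round(s['contact_force'],1),'w',round(s['gripper_width'],4),'t',s['clock'])
E
python3 - <<'E'
from h import *
C=[(183,186),(303,190),(305,302),(190,298)]
P=np.array([onplane('wrist0',u/3+20,v/3+100,.136)[:2] for u,v in C]); print(P.round(4).tolist(),P.mean(0))
for a,b in((0,1),(3,2),(3,0),(2,1)): e=P[b]-P[a]; print(np.hypot(*e).round(4),np.degrees(np.arctan2(e[1],e[0])).round(1))
plan((.46,.005,.17),-93)
M=R.from_euler('xyz',ctrl.get_state()['tcp_rot'],degrees=True).as_matrix();print(M.round(3))
E
```

```text
[[0.447, 0.0208], [0.4762, 0.0198], [0.4736, -0.0089], [0.4447, -0.0079]] [0.46038666 0.00597037]
0.0293 -2.0
0.0289 -2.1
0.0288 85.6
0.0289 84.9
pos [5.746e-01 1.000e-04 2.133e-01] phi -0.0 q6 -11.8 xdir [-0.001  0.    -1.   ] shift [  43.5 -114.5   -4.9] turn -87.00015111433527 F [0.3 0.6 0.2] w 0.0879 t 0.15
[[-0.001  1.    -0.   ]
 [ 0.    -0.    -1.   ]
 [-1.    -0.001 -0.   ]]
```

Emit:
step_arm(
  deltas=[
    [1,10,-57,-3,0],
    [1,10,-57,-3,0],
    [1,0,0,0,-10],
    [1,0,0,0,-10],
    [1,0,0,0,-10],
    [1,0,0,0,-10],
    [1,0,0,0,-10],
    [1,0,0,0,-10],
    [1,0,0,0,-10],
    [1,0,0,0,-10],
  ],
)

```text
clock: 1.4
tcp_pos: [0.4525, 0.0074, 0.1875]
tcp_rot: [174.3, 89.3, 166.9]
contact_force: [-0.9, 0.1, 0.6]
gripper_width: 0.0879
```

```bash
python3 - <<'E'
from h import *
plan((.460,.0055,.103),86.5)
im=snap('wrist','w1'); cv2.imwrite('pics/d.png',im); plan((.460,.0055,.103),86.5)
E
```

```text
pos [0.4525 0.0074 0.1875] phi 82.59 q6 -96.7 xdir [-0.011  0.003 -1.   ] shift [84.4 -1.   8.6] turn -3.911853336682668 F [-0.9  0.1  0.6] w 0.0879 t 1.4
pos [0.4525 0.0074 0.1875] phi 83.0 q6 -97.1 xdir [-0.011  0.003 -1.   ] shift [84.4 -1.   8.6] turn -3.497232068492778 F [0.2 0.4 0.4] w 0.0882 t 1.45
```

View pics/d.png

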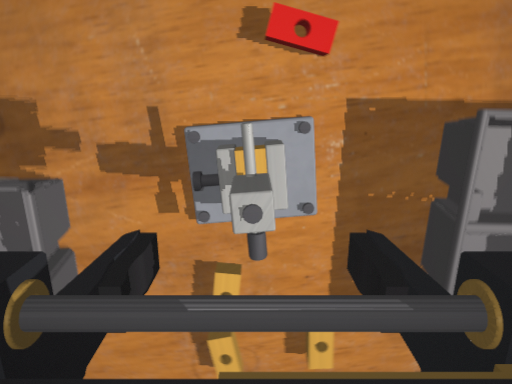

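The wrist view shows the head top at about (253,212), centred between the fingers, with the sleeve at (257,243). I'll refine the position and go down.

```bash
python3 - <<'E'
from h import *
im=cv2.imread('pics/w1.png')
C=[(231,195),(273,193),(275,230),(234,232)]
P=np.array([onplane('w1',u,v,.136)[:2] for u,v in C]); print(P.mean(0)); e=P[1]-P[0]+P[2]-P[3]; print(np.degrees(np.arctan2(e[1],e[0])))
# sleeve & arm line
print([onplane('w1',u,v,.088)[:2].round(4) for u,v in((248,128),(258,258))])
E
```

```text
[0.45995734 0.00651138]
85.4237751023357
[array([0.407 , 0.0095]), array([0.5181, 0.0032])]
```

Emit:
step_arm(
  deltas=[
    [1,0,0,8.6,-3.5],
    [1,20,0,0,0],
    [1,20,0,0,0],
  ],
)

```text
clock: 1.82
tcp_pos: [0.4619, 0.0062, 0.1477]
tcp_rot: [171.4, 89.5, 167.5]
contact_force: [0.2, 0.0, 0.0]
gripper_width: 0.0881
```

```bash
python3 - <<'E'
from h import *
plan((.460,.0055,.104),86.5)
E
```

```text
pos [0.4619 0.0062 0.1477] phi 86.15 q6 -100.1 xdir [-0.008  0.002 -1.   ] shift [43.7 -0.9 -1.5] turn -0.34788534793896986 F [0.2 0.  0. ] w 0.0881 t 1.825
```

Emit:
step_arm(
  deltas=[
    [1,22,0,-1.5,0],
    [1,22,0,0,0],
    [0,0,0,0,0],
    [0,0,0,0,0],
    [0,0,0,0,0],
    [0,0,0,0,0],
    [0,0,0,0,0],
  ],
  grip_force=45,
)

```text
clock: 2.7
tcp_pos: [0.4604, 0.0063, 0.1037]
tcp_rot: [171.8, 89.6, 167.3]
contact_force: [-0.2, -0.5, -0.1]
gripper_width: 0.0399
```

```bash
python3 - <<'E'
from h import *
plan((.460,.006,.104),86.5)
E
```

```text
pos [0.4604 0.0063 0.1037] phi 85.53 q6 -99.6 xdir [-0.007  0.002 -1.   ] shift [-0.3 -0.4 -0.4] turn -0.9682587771406475 F [-0.2 -0.5 -0.1] w 0.0399 t 2.7
```

Emit:
step_arm(
  deltas=[
    [0,0,-0.3,-0.3,0],
    [0,0,0,0,0],
    [0,0,0,0,0],
    [0,0,0,0,0],
  ],
)

```text
clock: 3.2
tcp_pos: [0.4603, 0.006, 0.104]
tcp_rot: [172.5, 89.6, 168.0]
contact_force: [0.0, 1.0, 0.6]
gripper_width: 0.029
```

```bash
python3 - <<'E'
from h import *
plan((.460,.006,.104),86.5)
E
```

```text
pos [0.4603 0.006  0.104 ] phi 85.54 q6 -99.6 xdir [-0.006  0.001 -1.   ] shift [ 0.   0.  -0.3] turn -0.9648815047080745 F [0.  1.  0.6] w 0.029 t 3.2
```

Emit:
step_arm(
  deltas=[
    [0,0,0,0,10],
    [0,0,0,0,10],
    [0,0,0,0,10],
    [0,0,0,0,10],
    [0,0,0,0,10],
    [0,0,0,0,10],
    [0,0,0,0,10],
    [0,0,0,0,10],
  ],
)

```text
clock: 4.2
tcp_pos: [0.461, 0.0065, 0.1036]
tcp_rot: [-116.9, 89.7, 156.1]
contact_force: [1.9, 0.2, -0.9]
gripper_width: 0.0295
```

```bash
python3 - <<'E'
from h import *
plan((.460,.006,.104),-94.5)
E
```

```text
pos [0.461  0.0065 0.1036] phi 3.05 q6 -17.1 xdir [-0.005  0.002 -1.   ] shift [-0.4 -1.   0.4] turn -82.44966838196683 F [ 1.9  0.2 -0.9] w 0.0295 t 4.2
```

Emit:
step_arm(
  deltas=[
    [0,0,-1,0.4,10],
    [0,0,0,0,10],
    [0,0,0,0,10],
    [0,0,0,0,10],
    [0,0,0,0,10],
    [0,0,0,0,10],
    [0,0,0,0,10],
    [0,0,0,0,10],
    [0,0,0,0,10],
    [0,0,0,0,3],
  ],
)

```text
clock: 5.45
tcp_pos: [0.4615, 0.0058, 0.103]
tcp_rot: [-24.3, 89.9, 152.6]
contact_force: [0.7, 0.2, 0.0]
gripper_width: 0.0292
```

```bash
python3 - <<'E'
from h import *
plan((.460,.006,.103),-94.5)
E
```

```text
pos [0.4615 0.0058 0.103 ] phi -93.02 q6 78.9 xdir [-0.001  0.001 -1.   ] shift [ 0.  -0.1  1.5] turn 1.480308297115343 F [0.7 0.2 0. ] w 0.0292 t 5.45
```

Emit:
step_arm(
  deltas=[
    [0,0,0,0.8,2.5],
    [0,0,0,0,0],
  ],
)

```text
clock: 5.7
tcp_pos: [0.4614, 0.0057, 0.1031]
tcp_rot: [-138.2, 90.0, 36.2]
contact_force: [0.9, 0.6, -1.5]
gripper_width: 0.0292
```

```bash
python3 - <<'E'
from h import *
plan((.460,.006,.103),-94.5)
E
```

```text
pos [0.4614 0.0057 0.1031] phi -95.59 q6 81.5 xdir [ 0.001  0.    -1.   ] shift [ 0.1 -0.1  1.4] turn -1.0926225609324973 F [ 0.9  0.6 -1.5] w 0.0292 t 5.7
```

Emit:
step_arm(
  deltas=[
    [0,0,0,0.5,-10],
    [0,0,0,0,-10],
    [0,0,0,0,-10],
    [0,0,0,0,-10],
    [0,0,0,0,-10],
    [0,0,0,0,-10],
    [0,0,0,0,-10],
    [0,0,0,0,-10],
    [0,0,0,0,-6],
    [0,0,0,0,0],
  ],
)

```text
clock: 6.95
tcp_pos: [0.4611, 0.0065, 0.1035]
tcp_rot: [-175.4, 89.8, 88.1]
contact_force: [0.9, 0.7, -1.8]
gripper_width: 0.029
```

```bash
python3 - <<'E'
from h import *
plan((.460,.006,.103),-4.5)
E
```

```text
pos [0.4611 0.0065 0.1035] phi -6.5 q6 -7.7 xdir [ 0.     0.003 -1.   ] shift [ 0.5 -1.   0.6] turn -1.9973168843863647 F [ 0.9  0.7 -1.8] w 0.029 t 6.95
```

Emit:
step_arm(
  deltas=[
    [0,0,-0.6,0.4,-2.5],
    [0,0,0,0,0],
    [0,0,0,0,10],
    [0,0,0,0,10],
    [0,0,0,0,10],
    [0,0,0,0,10],
    [0,0,0,0,10],
    [0,0,0,0,10],
    [0,0,0,0,10],
    [0,0,0,0,10],
  ],
)

```text
clock: 8.2
tcp_pos: [0.4614, 0.0058, 0.1031]
tcp_rot: [-149.9, 89.9, 32.5]
contact_force: [1.4, 0.2, -1.0]
gripper_width: 0.0291
```

Emit:
step_arm(
  deltas=[
    [0,0,0,0,10],
    [0,0,0,0,10],
    [0,0,0,0,10],
    [0,0,0,0,10],
    [0,0,0,0,10],
    [0,0,0,0,10],
    [0,0,0,0,10],
    [0,0,0,0,10],
  ],
)

```text
clock: 9.2
tcp_pos: [0.4609, 0.0053, 0.1026]
tcp_rot: [165.9, 89.9, -95.2]
contact_force: [0.6, 0.7, -1.1]
gripper_width: 0.0293
```

```bash
python3 - <<'E'
from h import *
plan((.460,.006,.103),175.5)
E
```

```text
pos [0.4609 0.0053 0.1026] phi -171.02 q6 157.0 xdir [-0.    -0.001 -1.   ] shift [-0.4  0.8  0.9] turn 13.483299828896065 F [ 0.6  0.7 -1.1] w 0.0293 t 9.2
```

Emit:
step_arm(
  deltas=[
    [0,0,0.5,0.6,8],
    [0,0,0,0,6],
    [0,0,0,0,0],
  ],
)

```text
clock: 9.57
tcp_pos: [0.4608, 0.0052, 0.1025]
tcp_rot: [-162.1, 89.8, -77.9]
contact_force: [2.2, 2.0, -0.5]
gripper_width: 0.0292
```

```bash
python3 - <<'E'
from h import *
plan((.460,.006,.103),175.5)
E
```

```text
pos [0.4608 0.0052 0.1025] phi 174.21 q6 171.8 xdir [ 0.001 -0.003 -1.   ] shift [-0.5  0.8  0.7] turn -1.285418543666765 F [ 2.2  2.  -0.5] w 0.0292 t 9.575
```

Emit:
step_arm(
  deltas=[
    [0,0,0,0,-10],
    [0,0,0,0,-10],
    [0,0,0,0,-10],
    [0,0,0,0,-10],
    [0,0,0,0,-10],
    [0,0,0,0,-10],
    [0,0,0,0,-10],
    [0,0,0,0,-10],
    [0,0,0,0,-7],
    [0,0,0,0,0],
  ],
)

```text
clock: 10.82
tcp_pos: [0.4614, 0.0057, 0.103]
tcp_rot: [157.2, 89.9, -28.2]
contact_force: [1.6, -0.3, -1.6]
gripper_width: 0.0292
```

```bash
python3 - <<'E'
from h import *
plan((.460,.006,.103),-94.5)
E
```

```text
pos [0.4614 0.0057 0.103 ] phi -95.45 q6 81.4 xdir [ 0.002 -0.001 -1.   ] shift [ 0.  -0.1  1.4] turn -0.9459708837669041 F [ 1.6 -0.3 -1.6] w 0.0292 t 10.825
```

Emit:
step_arm(
  deltas=[
    [0.65,0,0,0.8,0],
    [0.65,0,0,0,0],
    [0.65,0,0,0,0],
    [0.65,0,0,0,0],
    [0.65,0,0,0,0],
  ],
)

```text
clock: 11.45
tcp_pos: [0.4598, 0.0057, 0.103]
tcp_rot: [90.6, 89.9, -95.1]
contact_force: [-0.6, -0.5, 0.1]
gripper_width: 0.0573
```

Emit:
step_arm(
  deltas=[
    [0.65,0,0,0,-10],
    [0.65,0,0,0,-10],
    [0.65,0,0,0,-10],
    [0.65,0,0,0,-10],
    [0.65,0,0,0,-10],
    [0.65,0,0,0,-10],
    [0.65,0,0,0,-10],
    [0.65,0,0,0,-10],
    [0.65,0,0,0,-7],
    [0.65,0,0,0,0],
  ],
)

```text
clock: 12.7
tcp_pos: [0.4598, 0.0057, 0.103]
tcp_rot: [-13.3, 89.9, -109.3]
contact_force: [0.9, 0.0, 0.6]
gripper_width: 0.0575
```

```bash
python3 - <<'E'
from h import *
plan((.460,.006,.103),-5.5)
E
```

```text
pos [0.4598 0.0057 0.103 ] phi -5.93 q6 -8.1 xdir [-0.    -0.001 -1.   ] shift [-0.   0.2 -0.3] turn -0.43063427680905875 F [0.9 0.  0.6] w 0.0575 t 12.7
```

Emit:
step_arm(
  deltas=[
    [0,0,0,0,-0.4],
    [0,0,0,0,0],
    [0,0,0,0,0],
    [0,0,0,0,0],
    [0,0,0,0,0],
    [0,0,0,0,0],
    [0,0,0,0,0],
  ],
)

```text
clock: 13.58
tcp_pos: [0.4607, 0.0055, 0.1031]
tcp_rot: [51.7, 89.9, -44.2]
contact_force: [1.4, 0.0, -1.1]
gripper_width: 0.0295
```

Emit:
step_arm(
  deltas=[
    [0,0,0,0,10],
    [0,0,0,0,10],
    [0,0,0,0,10],
    [0,0,0,0,10],
    [0,0,0,0,10],
    [0,0,0,0,10],
    [0,0,0,0,10],
    [0,0,0,0,10],
  ],
)

```text
clock: 14.58
tcp_pos: [0.4605, 0.0059, 0.1026]
tcp_rot: [150.9, 89.9, -27.4]
contact_force: [1.8, -0.2, -2.2]
gripper_width: 0.0291
```

Emit:
step_arm(
  deltas=[
    [0,0,0,0,10],
    [0,0,0,0,10],
    [0,0,0,0,10],
    [0,0,0,0,10],
    [0,0,0,0,10],
    [0,0,0,0,10],
    [0,0,0,0,10],
    [0,0,0,0,0],
  ],
)

```text
clock: 15.58
tcp_pos: [0.4609, 0.0062, 0.1022]
tcp_rot: [-113.9, 89.8, -4.5]
contact_force: [1.0, -0.7, -1.2]
gripper_width: 0.0292
```

```bash
python3 - <<'E'
from h import *
plan((.460,.006,.102),175.5)
E
```

```text
pos [0.4609 0.0062 0.1022] phi -160.64 q6 146.6 xdir [ 0.003 -0.    -1.   ] shift [0.2 0.9 0.1] turn 23.86341418095452 F [ 1.  -0.7 -1.2] w 0.0292 t 15.575
```

Emit:
step_arm(
  deltas=[
    [0,0,0.3,0,9],
    [0,0,0,0,9],
    [0,0,0,0,5],
    [0,0,0,0,0],
  ],
)

```text
clock: 16.08
tcp_pos: [0.461, 0.0061, 0.1021]
tcp_rot: [-89.5, 89.8, -2.9]
contact_force: [2.3, -0.4, -1.8]
gripper_width: 0.0293
```

```bash
python3 - <<'E'
from h import *
plan((.460,.006,.102),175.5)
E
```

```text
pos [0.461  0.0061 0.1021] phi 176.62 q6 169.3 xdir [ 0.004 -0.    -1.   ] shift [ 0.1  1.  -0.2] turn 1.1214687839949136 F [ 2.3 -0.4 -1.8] w 0.0293 t 16.075
```

Emit:
step_arm(
  deltas=[
    [0,0,0,0,1],
    [0,0,0,0,0],
    [1,0,0,0,0],
    [1,0,0,0,0],
    [1,0,0,0,0],
    [1,0,0,0,0],
    [1,0,0,0,0],
    [1,-15,0,0,0],
    [1,-50,0,0,0],
    [1,-60,0,0,0],
  ],
)

```text
clock: 17.32
tcp_pos: [0.4565, 0.007, 0.2275]
tcp_rot: [76.3, 89.5, 162.3]
contact_force: [0.6, 0.1, 0.1]
gripper_width: 0.0884
```

Emit:
step_arm(
  deltas=[
    [1,-40,-50,0,0],
    [1,-40,-50,0,-10],
    [1,0,0,0,-10],
    [1,0,0,0,-10],
    [1,0,0,0,-10],
    [1,0,0,0,-10],
    [1,0,0,0,-10],
    [1,0,0,0,-10],
    [1,0,0,0,-10],
    [1,0,0,0,-6],
  ],
)

```text
clock: 18.58
tcp_pos: [0.557, -0.0002, 0.3259]
tcp_rot: [174.3, 89.1, -10.9]
contact_force: [0.1, -0.0, 0.0]
gripper_width: 0.088
```

```bash
python3 - <<'E'
from h import *
plan((.66,.056,.15),85)
im=snap('wrist','w2'); s=snap('scene','s2')
plan((.66,.056,.15),85)
cv2.imwrite('pics/e.png',np.hstack([cv2.resize(im,(400,300)),cv2.resize(s[150:350,80:440],(400,222)).copy() if 0 else cv2.resize(s[120:345,130:430],(400,300))]))
E
```

```text
pos [ 5.570e-01 -2.000e-04  3.259e-01] phi -95.13 q6 82.9 xdir [ 0.016 -0.003 -1.   ] shift [177.3 -65.5 -94.8] turn -0.1263951015547491 F [ 0.1 -0.   0. ] w 0.088 t 18.575
pos [ 5.571e-01 -3.000e-04  3.259e-01] phi -95.34 q6 83.1 xdir [ 0.016 -0.003 -1.   ] shift [177.4 -65.9 -94.3] turn -0.3369953162704178 F [ 0.9 -0.6  0.4] w 0.0882 t 18.675
```

View pics/e.png

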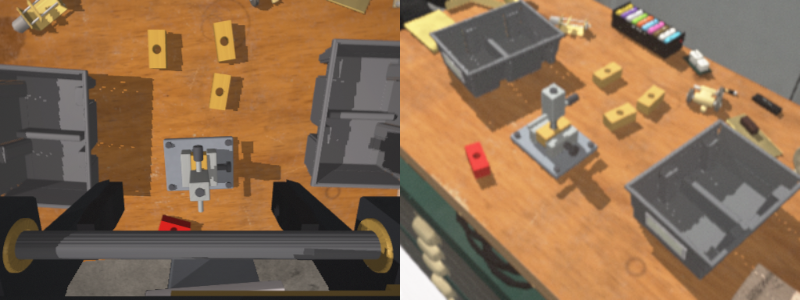

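Wrist view (left half): the sleeve at (198,152) points away from the robot again, and the blanks are at (157,48), (224,40) and (218,92). Bin_a is at left with its web at about (45,131), and bin_b is at right. I'll measure them now.

```bash
cat >> h.py <<'E'
def blanks(f):
    im=cv2.imread(f'pics/{f}.png'); hsv=cv2.cvtColor(im,cv2.COLOR_BGR2HSV)
    m=cv2.inRange(hsv,(17,120,130),(28,255,255)); m=cv2.morphologyEx(m,cv2.MORPH_OPEN,np.ones((3,3)))
    for c in cv2.findContours(m,0,2)[0]:
        if cv2.contourArea(c)>200:
            r=cv2.minAreaRect(c); b=cv2.boxPoints(r)
            P=np.array([onplane(f,*q,.024)[:2] for q in b]); e=P[1]-P[0]; g=P[2]-P[1]
            if np.hypot(*e)<np.hypot(*g): e,g=g,e
            print('yel',np.round(r[0]),P.mean(0).round(4),'len',np.hypot(*e).round(3),np.hypot(*g).round(3),'ang',np.degrees(np.arctan2(e[1],e[0])).round(1))
E
python3 - <<'E'
from h import *
blanks('w2')
im=cv2.imread('pics/w2.png')
cv2.imwrite('pics/f.png',np.hstack([cv2.resize(im[60:290,0:140],(365,600)),cv2.resize(im[170:280,200:300],(435,479),interpolation=cv2.INTER_CUBIC) if 0 else cv2.copyMakeBorder(cv2.resize(im[170:280,200:300],(435,479),interpolation=cv2.INTER_CUBIC),0,121,0,0,cv2.BORDER_CONSTANT)]))
E
```

```text
yel [487. 303.] [ 0.278  -0.3442] len 0.114 0.029 ang -145.7
yel [281. 117.] [ 0.5924 -0.0416] len 0.06 0.03 ang -14.1
yel [201.  62.] [0.6704 0.0571] len 0.061 0.029 ang 175.1
yel [287.  52.] [ 0.673  -0.0548] len 0.062 0.03 ang -175.6
yel [66. 20.] [0.7359 0.2193] len 0.056 0.015 ang -63.7
yel [54.  8.] [0.7508 0.2307] len 0.05 0.017 ang -63.7
```

View pics/f.png

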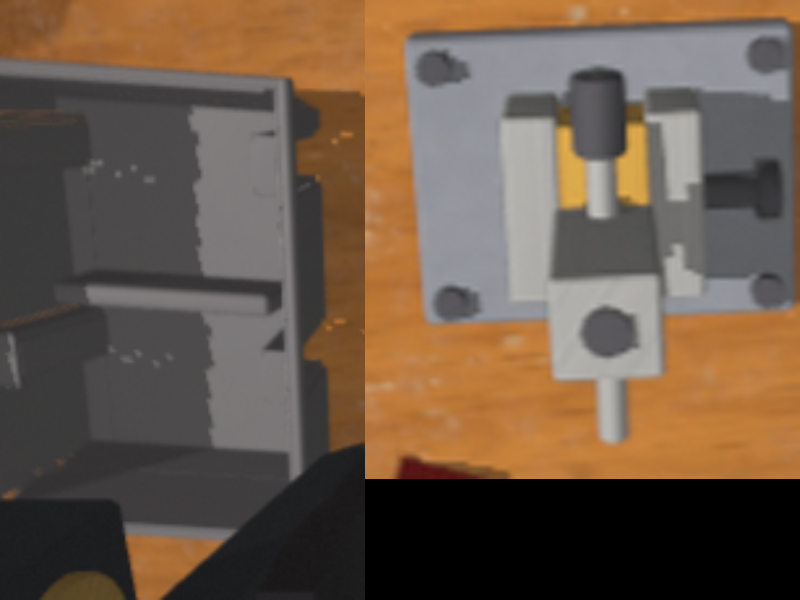

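```bash
python3 - <<'E'
from h import *
P=[onplane('w2',u,v,.086)[:2] for u,v in((253.3,188.4),(256.8,271.1))];e=P[0]-P[1];print(P,np.degrees(np.arctan2(e[1],e[0])))
W=[onplane('w2',u/2.607,v/2.607+60,.042)[:2] for u,v in((88,293),(270,302))];e=W[0]-W[1];print('web',W,np.mean(W,0),np.hypot(*e),np.degrees(np.arctan2(e[1],e[0]))-90)
Q=[onplane('w2',u/2.607,v/2.607+60,.08)[:2] for u,v in((290,80),(298,400),(0,62))];print('rim',Q,[np.degrees(np.arctan2(*(Q[0]-q)[::-1])) for q in Q[1:]])
c=Q[0]; th=np.radians(-4.5)
for t in (-2,-5,-8): 
    t=np.radians(t); print(c-np.array([[np.cos(t),-np.sin(t)],[np.sin(t),np.cos(t)]])@[.1125,-.083])
E
```

```text
[array([0.51350112, 0.00285045]), array([0.40019399, 0.00840875])] -2.80840241863961
web [array([0.55071563, 0.29710629]), array([0.53749887, 0.20421461])] [0.54410725 0.25066045] 0.09382721644461536 -8.097776703018383
rim [array([0.64414   , 0.15708354]), array([0.49489217, 0.18305866]), array([0.66331335, 0.28379124])] [np.float64(-9.872879847458137), np.float64(-98.60468921731352)]
[0.5346052  0.24395917]
[0.53930203 0.24957272]
[0.54428621 0.25493276]
```

The full turn is confirmed: sleeve direction −2.8°, against −3.2° at the start. Now blank A at (0.670, 0.057). I'll grip it 10 mm toward its far end so the gripper's body clears bin_a's corner.

```bash
python3 - <<'E'
from h import *
plan((.680,.0563,.12),85)
E
```

```text
pos [ 5.571e-01 -3.000e-04  3.259e-01] phi -95.34 q6 83.1 xdir [ 0.016 -0.003 -1.   ] shift [ 207.7  -68.1 -113.7] turn -0.3369953162704178 F [ 0.9 -0.6  0.4] w 0.0882 t 18.675
```

Emit:
step_arm(
  deltas=[
    [1,45,-17,-28,0],
    [1,50,-17,-28,0],
    [1,50,-17,-28,0],
    [1,50,-17,-28,0],
    [1,0,0,0,0],
  ],
)

```text
clock: 19.3
tcp_pos: [0.6838, 0.0564, 0.1317]
tcp_rot: [172.4, 88.8, -13.8]
contact_force: [-0.9, -1.1, -0.4]
gripper_width: 0.0882
```

```bash
python3 - <<'E'
from h import *
plan((.680,.0563,.004),85)
im=snap('wrist','w3'); blanks('w3')
plan((.680,.0563,.004),85)
E
```

```text
pos [0.6838 0.0564 0.1317] phi -96.2 q6 91.2 xdir [ 0.021 -0.005 -1.   ] shift [127.6   0.2   6.5] turn -1.2042572734895032 F [-0.9 -1.1 -0.4] w 0.0882 t 19.3
yel [486. 300.] [ 0.5474 -0.1449] len 0.059 0.015 ang -141.1
yel [254. 193.] [0.6712 0.0565] len 0.06 0.028 ang 174.5
yel [384. 173.] [ 0.6769 -0.0532] len 0.056 0.035 ang -174.7
yel [ 47. 131.] [0.7416 0.2164] len 0.053 0.011 ang -63.4
yel [ 28. 116.] [0.7547 0.228 ] len 0.045 0.017 ang -61.1
pos [0.6853 0.0558 0.1359] phi -96.2 q6 91.2 xdir [ 0.027 -0.006 -1.   ] shift [131.7  -0.3   8.9] turn -1.1991117422683146 F [-0.7 -0.6 -0.4] w 0.0882 t 19.35
```

Emit:
step_arm(
  deltas=[
    [1,30,0,3,-0.8],
    [1,30,0,3,0],
    [1,30,0,2,0],
    [1,20,0,0,0],
    [1,8,0,0,0],
  ],
  grip_force=40,
)

```text
clock: 19.98
tcp_pos: [0.691, 0.0528, 0.0354]
tcp_rot: [176.1, 86.8, -9.7]
contact_force: [-0.0, 0.3, 0.0]
gripper_width: 0.0882
```

```bash
python3 - <<'E'
from h import *
plan((.681,.0558,.004),84.5)
E
```

```text
pos [0.691  0.0528 0.0354] phi -95.8 q6 90.6 xdir [ 0.055 -0.009 -0.998] shift [30.8 -2.1 12. ] turn -0.3006618616735466 F [-0.   0.3  0. ] w 0.0882 t 19.975
```

Emit:
step_arm(
  deltas=[
    [1,10,-1,6,0],
    [1,10,-1,5,0],
    [1,6,0,0,0],
  ],
)

```text
clock: 20.35
tcp_pos: [0.6832, 0.0556, 0.0109]
tcp_rot: [176.5, 86.5, -9.4]
contact_force: [0.3, 0.7, 0.4]
gripper_width: 0.0882
```

```bash
python3 - <<'E'
from h import *
plan((.681,.0558,.004),84.5)
E
```

```text
pos [0.6832 0.0556 0.0109] phi -95.84 q6 90.9 xdir [ 0.06  -0.01  -0.998] shift [ 6.8 -0.   2.7] turn -0.33601195939112927 F [0.3 0.7 0.4] w 0.0882 t 20.35
```

Emit:
step_arm(
  deltas=[
    [1,5,0,2,0],
    [0,0,0,0,0],
    [0,0,0,0,0],
    [0,0,0,0,0],
    [0,0,0,0,0],
    [0,0,0,0,0],
    [0,0,0,0,0],
    [0,0,0,0,0],
    [0,0,0,0,0],
    [0,0,0,0,0],
  ],
)

```text
clock: 21.6
tcp_pos: [0.6821, 0.0558, 0.0059]
tcp_rot: [176.5, 86.5, -9.3]
contact_force: [-0.2, 0.8, 0.0]
gripper_width: 0.0009
```

```bash
python3 - <<'E'
from h import *
plan((.681,.0558,.004),84.5)
E
```

```text
pos [0.6821 0.0558 0.0059] phi -95.83 q6 90.9 xdir [ 0.061 -0.01  -0.998] shift [1.9 0.1 1.2] turn -0.3254826930441368 F [-0.2  0.8  0. ] w 0.0009 t 21.6
```

The jaws closed on nothing, so this blank was probably knocked aside. I'll open, lift and look.

Emit:
step_arm(
  deltas=[
    [1,-15,0,0,0],
    [1,-30,0,0,0],
    [1,-40,0,0,0],
    [1,-40,0,0,0],
    [1,-40,0,0,0],
    [1,0,0,0,0],
    [1,0,0,0,0],
  ],
)

```text
clock: 22.48
tcp_pos: [0.672, 0.0575, 0.1811]
tcp_rot: [176.8, 86.3, -9.0]
contact_force: [-0.1, -0.3, -0.1]
gripper_width: 0.0691
```

```bash
python3 - <<'E'
from h import *
plan((.681,.0558,.004),84.5)
im=snap('wrist','w4'); s=snap('scene','s4'); blanks('w4')
cv2.imwrite('pics/g.png',np.hstack([cv2.resize(im,(400,300)),cv2.resize(s[120:345,130:430],(400,300))]))
E
```

```text
pos [0.672  0.0575 0.1811] phi -95.83 q6 90.9 xdir [ 0.064 -0.01  -0.998] shift [1.774e+02 1.000e-01 2.400e+00] turn -0.32814940335416054 F [-0.1 -0.3 -0.1] w 0.0691 t 22.475
yel [314. 360.] [0.4573 0.0103] len 0.027 0.014 ang 176.6
yel [442. 307.] [ 0.5077 -0.1303] len 0.075 0.019 ang -157.2
yel [357. 225.] [ 0.6096 -0.0429] len 0.037 0.028 ang -108.9
yel [254. 175.] [0.6714 0.0564] len 0.06 0.028 ang -6.4
yel [366. 162.] [ 0.6731 -0.0535] len 0.062 0.034 ang -175.2
yel [ 65. 108.] [0.7534 0.2257] len 0.053 0.041 ang -62.4
```

View pics/g.png

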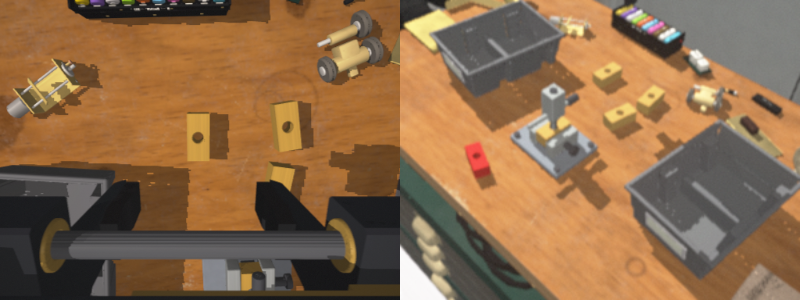

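```bash
python3 - <<'E'
from h import *
print(onplane('scene0',285.4,176.6,.024), onplane('scene0',244.5,187,.136))
print(proj('w4',(.671,.0565,.024)),proj('s4',(.671,.0565,.024)),proj('side0',(.671,.0565,.024)))
s=snap('side','d4'); plan((.671,.0565,.1),84.5)
t=ctrl.get_state()['tcp_pos']; print('tcp px',proj('d4',t),proj('s4',t))
blanks('d4'); blanks('s4')
cv2.imwrite('pics/i.png',np.hstack([cv2.resize(s[60:330,120:420],(400,360)),cv2.resize(cv2.imread('pics/s4.png')[0:270,180:480],(400,360))]))
E
```

```text
[0.65978864 0.0446883  0.024     ] [0.46177074 0.00611026 0.136     ]
(np.float64(253.3970049991503), np.float64(176.03424797370488)) (np.float64(284.79142430956813), np.float64(172.83671408856222)) (np.float64(197.24641446488513), np.float64(224.43803599835698))
pos [0.6718 0.0575 0.1802] phi -95.83 q6 90.9 xdir [ 0.063 -0.01  -0.998] shift [80.   0.8  5.8] turn -0.3273720948815537 F [0.3 0.1 0.5] w 0.0811 t 22.625
tcp px (np.float64(191.2423475287905), np.float64(173.2664790122646)) (np.float64(288.92650033918926), np.float64(125.18645804090016))
yel [196. 228.] [0.6718 0.0735] len 0.061 0.056 ang 176.3
yel [227. 206.] [ 0.5944 -0.0247] len 0.065 0.063 ang 166.1
yel [199. 205.] [ 0.6714 -0.0376] len 0.063 0.062 ang 94.7
yel [306. 201.] [ 0.6261 -0.0564] len 0.16 0.059 ang -7.7
yel [285. 175.] [0.6638 0.0494] len 0.078 0.055 ang -5.5
```

View pics/i.png

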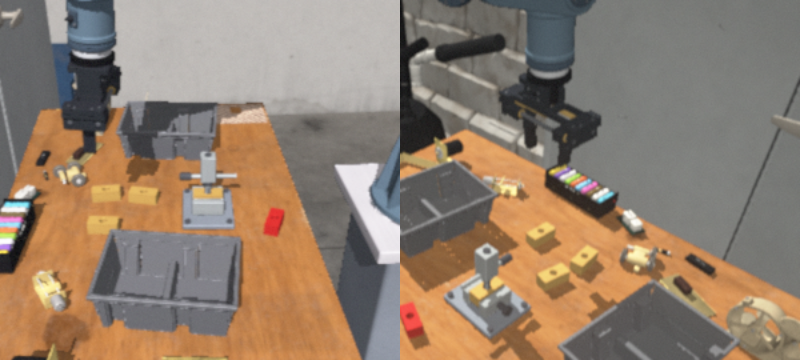

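```bash
python3 - <<'E'
from h import *
s=ctrl.get_state(); M=R.from_euler('xyz',s['tcp_rot'],degrees=True).as_matrix(); t=np.array(s['tcp_pos']); w=s['gripper_width']
out=[]
for f in('d4','s4'):
    im=cv2.imread(f'pics/{f}.png'); im4=cv2.resize(im,None,fx=4,fy=4,interpolation=cv2.INTER_CUBIC)
    for k in(-1,0,1):
        u,v=proj(f,t+k*(w/2+.009)*M[:,1]); cv2.drawMarker(im4,(int(u*4+2),int(v*4+2)),(0,0,255) if k else (0,255,0),cv2.MARKER_CROSS,20,2)
    u,v=proj(f,t); x,y=int(u*4)-200,int(v*4)-300; out.append(im4[max(y,0):max(y,0)+500,x:x+400])
cv2.imwrite('pics/j.png',np.hstack(out))
E
```

```text
(no output)
```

View pics/j.png

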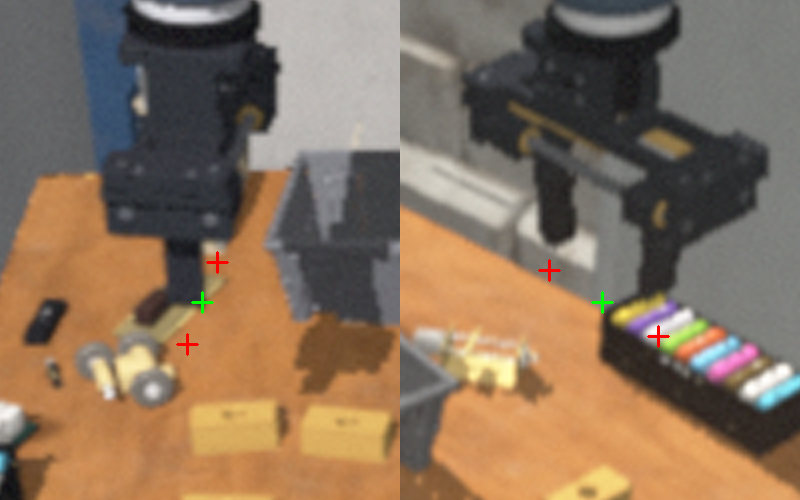

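```bash
python3 - <<'E'
from h import *
t=np.array([.5746,.0001,.2133]); y=np.array([1,0,0])
for k in(-1,1):
  for dx in (0,.02): print(k,dx,[np.round(np.array(proj('scene0',t+k*(.044+.009)*y+[0,0,dx]))*1.5625) ,np.round(np.array(proj('side0',t+k*(.053)*y+[0,0,dx]))*400/512)])
a=cv2.imread('pics/scene0.png')[70:160,220:340]; b=cv2.imread('pics/side0.png')[80:170,170:290]
cv2.imwrite('pics/k.png',cv2.resize(np.hstack([a,b]),(800,300),interpolation=cv2.INTER_CUBIC))
E
```

```text
-1 0 [array([415., 233.]), array([197., 116.])]
-1 0.02 [array([416., 221.]), array([196., 110.])]
1 0 [array([463., 203.]), array([164., 117.])]
1 0.02 [array([465., 192.]), array([163., 111.])]
```

View pics/k.png

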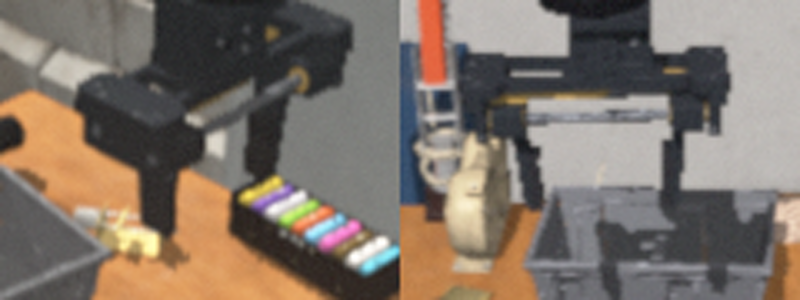

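In both fixed views the fingertips sit about 20 mm higher than the reported TCP, in the start pictures as well. So the jaws closed above the blank. I'll go lower and feel for the table in small steps.

```bash
python3 - <<'E'
from h import *
plan((.681,.0558,.01),84.2)
E
```

```text
pos [0.6718 0.0575 0.1802] phi -95.83 q6 90.9 xdir [ 0.063 -0.01  -0.998] shift [1.704e+02 1.000e-01 1.600e+00] turn -0.027372094881570774 F [0.3 0.1 0.5] w 0.0811 t 22.625
```

Emit:
step_arm(
  deltas=[
    [1,20,0,1,0],
    [1,25,0,1,0],
    [1,25,0,0,0],
    [1,25,0,0,0],
    [1,25,0,0,0],
    [1,20,0,0,0],
    [1,10,0,0,0],
    [1,5,0,0,0],
    [1,0,0,0,0],
  ],
)

```text
clock: 23.75
tcp_pos: [0.6705, 0.0566, 0.0036]
tcp_rot: [175.0, 87.4, -10.9]
contact_force: [0.9, -0.1, -0.0]
gripper_width: 0.088
```

```bash
python3 - <<'E'
from h import *
plan((.681,.0558,-.013),84.2)
E
```

```text
pos [0.6705 0.0566 0.0036] phi -95.85 q6 90.9 xdir [ 0.044 -0.008 -0.999] shift [17.1 -0.4 -9.8] turn -0.05082675482947252 F [ 0.9 -0.1 -0. ] w 0.088 t 23.75
```

Emit:
step_arm(
  deltas=[
    [1,4,0,-5,0],
    [1,4,0,-4,0],
    [1,3,0,0,0],
    [1,0,0,0,0],
  ],
)

```text
clock: 24.25
tcp_pos: [0.6829, 0.0553, -0.0048]
tcp_rot: [175.5, 87.2, -10.3]
contact_force: [-0.3, 0.2, -0.4]
gripper_width: 0.0883
```

Emit:
step_arm(
  deltas=[
    [1,2,0,0,0],
    [1,2,0,0,0],
  ],
)

```text
clock: 24.5
tcp_pos: [0.6833, 0.0553, -0.0086]
tcp_rot: [175.6, 87.1, -10.2]
contact_force: [0.5, 0.4, 0.3]
gripper_width: 0.0881
```

Emit:
step_arm(
  deltas=[
    [1,2,0,0,0],
    [1,2,0,0,0],
  ],
)

```text
clock: 24.75
tcp_pos: [0.6834, 0.0553, -0.013]
tcp_rot: [175.6, 87.1, -10.3]
contact_force: [-0.2, -0.3, 0.8]
gripper_width: 0.0879
```

Emit:
step_arm(
  deltas=[
    [1,2,0,0,0],
    [0,0,0,0,0],
    [0,0,0,0,0],
    [0,0,0,0,0],
    [0,0,0,0,0],
    [0,0,0,0,0],
    [0,0,0,0,0],
    [0,0,0,0,0],
    [0,0,0,0,0],
    [0,0,0,0,0],
  ],
)

```text
clock: 26.0
tcp_pos: [0.6835, 0.0552, -0.0151]
tcp_rot: [175.5, 87.1, -10.3]
contact_force: [-0.2, -0.5, -0.5]
gripper_width: 0.0276
```

```bash
python3 - <<'E'
from h import *
plan((.546,.256,.2),-9)
E
```

```text
pos [ 0.6835  0.0552 -0.0151] phi -95.85 q6 90.9 xdir [ 0.049 -0.009 -0.999] shift [-223.4 -184.9  146.2] turn -86.8505359594884 F [-0.2 -0.5 -0.5] w 0.0276 t 26.0
```

Gripped (27.6 mm). Lift and carry it over bin_a, turning the jaws along the bin.

Emit:
step_arm(
  deltas=[
    [0,-20,0,0,0],
    [0,-35,0,0,0],
    [0,-35,0,0,0],
    [0,-35,0,0,0],
    [0,-35,0,0,0],
    [0,-30,-15,10,0],
    [0,-20,-35,27,0],
    [0,-10,-40,32,0],
    [0,0,-40,32,0],
    [0,0,-25,20,0],
  ],
)

```text
clock: 27.25
tcp_pos: [0.5658, 0.2263, 0.2168]
tcp_rot: [178.6, 86.7, -7.5]
contact_force: [-0.7, 0.4, -1.6]
gripper_width: 0.0277
```

Emit:
step_arm(
  deltas=[
    [0,0,0,0,-10],
    [0,0,0,0,-10],
    [0,0,0,0,-10],
    [0,0,0,0,-10],
    [0,0,0,0,-10],
    [0,0,0,0,-10],
    [0,0,0,0,-10],
    [0,0,0,0,-10],
    [0,0,0,0,-4],
    [0,0,0,0,0],
  ],
)

```text
clock: 28.5
tcp_pos: [0.5613, 0.2303, 0.2301]
tcp_rot: [95.4, 86.1, -3.7]
contact_force: [0.4, -1.0, -2.3]
gripper_width: 0.0277
```

```bash
python3 - <<'E'
from h import *
plan((.546,.256,.2),-9)
im=snap('wrist','w5'); cv2.imwrite('pics/l.png',cv2.resize(im,(800,600)))
plan((.546,.256,.2),-9)
E
```

```text
pos [0.5613 0.2303 0.2301] phi -9.03 q6 20.9 xdir [ 0.067 -0.004 -0.998] shift [ 28.9 -21.1 -22.8] turn -0.026743199097225556 F [ 0.4 -1.  -2.3] w 0.0277 t 28.5
pos [0.5613 0.2303 0.2302] phi -9.06 q6 21.0 xdir [ 0.067 -0.004 -0.998] shift [ 28.9 -21.2 -22.8] turn -0.06481443238499196 F [ 1.4  0.5 -2. ] w 0.0276 t 28.55
```

View pics/l.png

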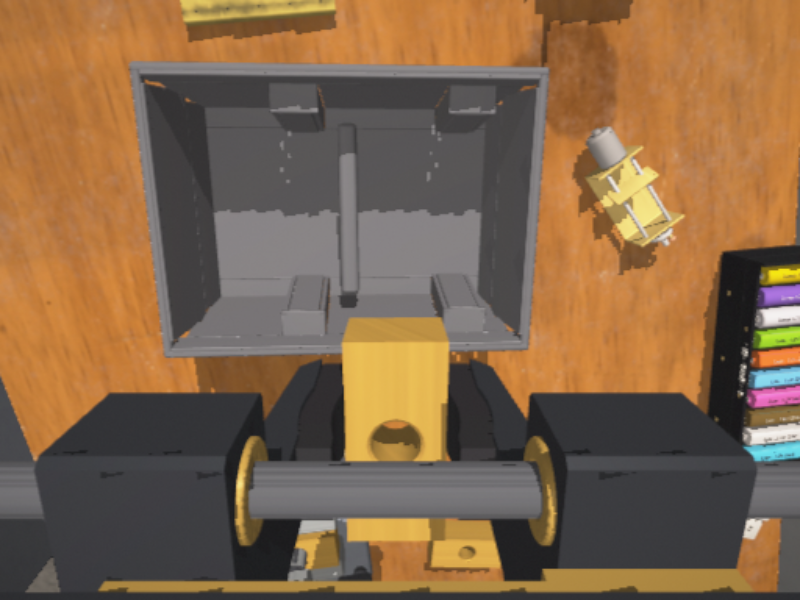

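```bash
cat >> h.py <<'E'
def rect(f,C,z,sc=1.):
    P=np.array([onplane(f,u/sc,v/sc,z)[:2] for u,v in C]); d=P[1]-P[0]+P[2]-P[3]
    print(P.round(4).tolist(),'ctr',P.mean(0).round(4),'L',[np.hypot(*(P[i]-P[(i+1)%4])).round(3) for i in range(4)],'yaw',np.degrees(np.arctan2(d[1],d[0])).round(2)); return P.mean(0)
E
python3 - <<'E'
from h import *
c=rect('w5',[(131,63),(548,68),(530,352),(166,357)],.08,1.5625)
w=[onplane('w5',u/1.5625,v/1.5625,.042)[:2] for u,v in((347,124),(349,298))]; print('web',w,np.mean(w,0),np.hypot(*(w[0]-w[1])),np.degrees(np.arctan2(*(w[0]-w[1])[::-1]))-90)
s=ctrl.get_state(); t=np.array(s['tcp_pos'])
for dz in (0,.022): print('tcp px',np.array(proj('w5',t+[0,0,dz]))*1.5625)
print('blank hole at z', onplane('w5',397/1.5625,440/1.5625,t[2]+.04), 'top end',onplane('w5',397/1.5625,318/1.5625,t[2]+.04))
E
```

```text
[[0.4471, 0.3619], [0.6727, 0.3253], [0.6471, 0.1558], [0.4197, 0.1948]] ctr [0.5466 0.2594] L [np.float64(0.229), np.float64(0.171), np.float64(0.231), np.float64(0.169)] yaw -9.48
web [array([0.55508008, 0.31463004]), array([0.53566664, 0.20180131])] [0.54537336 0.25821567] 0.1144867020496417 -9.762782900357067
tcp px [398.92000306 357.14705164]
tcp px [404.17343969 384.70471612]
blank hole at z [0.55669316 0.22293125 0.27015693] top end [0.56220558 0.25767705 0.27015693]
```

Bin_a: centre (0.546, 0.2585), yaw −9.6°. The blank's hole shows at (397,440). I'll place this blank in the −x compartment, on the −y side.

```bash
python3 - <<'E'
from h import *
plan((.4814,.2482,.10),-9.6)
E
```

```text
pos [0.5613 0.2303 0.2302] phi -9.06 q6 21.0 xdir [ 0.067 -0.004 -0.998] shift [124.4 -90.3  -4.3] turn 0.5351855676150024 F [ 1.4  0.5 -2. ] w 0.0276 t 28.55
```

Emit:
step_arm(
  deltas=[
    [0,10,-20,-1,0.5],
    [0,15,-25,-1,0],
    [0,20,-25,-1,0],
    [0,25,-20,-1,0],
    [0,25,0,0,0],
    [0,25,0,0,0],
    [0,0,0,0,0],
  ],
)

```text
clock: 29.42
tcp_pos: [0.4798, 0.2496, 0.1054]
tcp_rot: [98.1, 85.8, -2.2]
contact_force: [0.4, 0.1, -1.6]
gripper_width: 0.0276
```

```bash
python3 - <<'E'
from h import *
plan((.4814,.2482,.014),-9.6)
E
```

```text
pos [0.4798 0.2496 0.1054] phi -10.27 q6 26.7 xdir [ 0.073 -0.003 -0.997] shift [91.3 -4.8  2. ] turn -0.6716393566575221 F [ 0.4  0.1 -1.6] w 0.0276 t 29.425
```

Emit:
step_arm(
  deltas=[
    [0,18,-2,1,-0.7],
    [0,20,-2,1,0],
    [0,20,0,0,0],
    [0,18,0,0,0],
    [0,10,0,0,0],
    [0,0,0,0,0],
  ],
)

```text
clock: 30.18
tcp_pos: [0.4856, 0.2488, 0.0197]
tcp_rot: [99.1, 85.4, -0.5]
contact_force: [0.4, -0.3, -2.0]
gripper_width: 0.0274
```

```bash
python3 - <<'E'
from h import *
plan((.4814,.2482,.014),-9.6)
E
```

```text
pos [0.4856 0.2488 0.0197] phi -9.6 q6 26.1 xdir [ 0.08  -0.001 -0.997] shift [ 5.3 -4.5  1.4] turn -0.004343304447644414 F [ 0.4 -0.3 -2. ] w 0.0274 t 30.175
```

Emit:
step_arm(
  deltas=[
    [0,3,-4.5,1,0],
    [0,0,0,0,0],
    [0.4,0,0,0,0],
    [0.4,0,0,0,0],
    [0.4,0,0,0,0],
    [0.4,-15,0,0,0],
    [0.4,-30,0,0,0],
    [0.4,-35,0,0,0],
    [0.4,-40,0,0,0],
    [1,-40,0,0,0],
  ],
)

```text
clock: 31.42
tcp_pos: [0.4675, 0.2486, 0.1842]
tcp_rot: [99.4, 85.3, -0.1]
contact_force: [0.7, -0.3, 0.2]
gripper_width: 0.0433
```

```bash
python3 - <<'E'
from h import *
plan((.5924,-.0416,.0),75.5)
E
```

```text
pos [0.4675 0.2486 0.1842] phi -9.61 q6 26.0 xdir [ 0.082 -0.    -0.997] shift [193.9 156.1 268. ] turn -85.10883942164013 F [ 0.7 -0.3  0.2] w 0.0433 t 31.425
```

First blank released. Next is blank B at (0.592, −0.042).

Emit:
step_arm(
  deltas=[
    [1,0,20,15,0],
    [1,0,25,30,0],
    [1,0,25,40,0],
    [1,0,25,40,0],
    [1,0,22,40,0],
    [1,0,10,40,0],
    [1,0,5,35,0],
    [1,0,0,20,0],
    [1,0,0,0,0],
  ],
)

```text
clock: 32.55
tcp_pos: [0.5609, -0.0368, 0.2089]
tcp_rot: [100.3, 84.0, 0.9]
contact_force: [0.3, 0.6, 0.7]
gripper_width: 0.088
```

Emit:
step_arm(
  deltas=[
    [1,0,0,0,-10],
    [1,0,0,0,-10],
    [1,0,0,0,-10],
    [1,0,0,0,-10],
    [1,0,0,0,-10],
    [1,0,0,0,-10],
    [1,0,0,0,-10],
    [1,0,0,0,-10],
    [1,0,0,0,-3],
    [1,0,0,0,0],
  ],
)

```text
clock: 33.8
tcp_pos: [0.5615, -0.0245, 0.216]
tcp_rot: [15.7, 83.6, 2.6]
contact_force: [-0.3, 0.6, -0.4]
gripper_width: 0.0883
```

```bash
python3 - <<'E'
from h import *
im=snap('wrist','w6'); blanks('w6')
plan((.5924,-.0416,.0),75.5)
s=snap('scene','s6'); blanks('s6')
E
```

```text
yel [488. 239.] [0.7469 0.2298] len 0.045 0.03 ang 82.1
yel [477. 230.] [0.7303 0.2165] len 0.054 0.023 ang 118.2
yel [244. 237.] [ 0.673  -0.0547] len 0.062 0.031 ang 5.3
yel [238. 172.] [ 0.5926 -0.0427] len 0.06 0.027 ang -13.2
pos [ 0.5615 -0.0246  0.216 ] phi 76.96 q6 -93.3 xdir [ 0.111  0.005 -0.994] shift [218.  -16.1  10.8] turn 1.456273484189424 F [0.2 0.  0.3] w 0.0882 t 33.85
yel [306. 201.] [ 0.6261 -0.0564] len 0.16 0.059 ang -7.7
```

The tool tilt has crept up to 6°. I'll test whether a quick inward stroke undoes it.

Emit:
step_arm(
  deltas=[
    [1,-6,0,-60,0],
    [1,-6,0,-60,0],
  ],
)

```text
clock: 34.15
tcp_pos: [0.4436, 0.0027, 0.2133]
tcp_rot: [16.5, 83.8, 3.2]
contact_force: [-0.5, -0.8, 1.8]
gripper_width: 0.0881
```

Emit:
step_arm(
  deltas=[
    [1,0,0,0,0],
    [1,0,0,0,0],
  ],
)

```text
clock: 34.4
tcp_pos: [0.4411, 0.0041, 0.2134]
tcp_rot: [16.5, 83.8, 3.2]
contact_force: [0.5, 0.8, -0.1]
gripper_width: 0.0883
```

Emit:
step_arm(
  deltas=[
    [1,0,0,15,0],
    [1,0,0,15,0],
    [1,0,0,15,0],
    [1,0,0,15,0],
    [1,0,0,15,0],
    [1,0,0,15,0],
    [1,0,0,15,0],
    [1,0,0,15,0],
    [1,0,0,0,0],
  ],
)

```text
clock: 35.52
tcp_pos: [0.5793, -0.0309, 0.2262]
tcp_rot: [16.0, 83.5, 2.3]
contact_force: [-0.3, -0.4, -0.3]
gripper_width: 0.0878
```

```bash
python3 - <<'E'
from h import *
plan((.5926,-.0425,.02),76.5)
print(np.round(ctrl.get_state()['q'],2))
E
```

```text
pos [ 0.5793 -0.0309  0.2262] phi 76.43 q6 -92.9 xdir [ 0.113  0.005 -0.994] shift [206.3 -14.6  -6.8] turn -0.06581301541501716 F [-0.3 -0.4 -0.3] w 0.0878 t 35.525
[-15.97   5.67  96.17   2.14  72.   -92.86]
```

Emit:
step_arm(
  deltas=[
    [1,15,-4,-2,0],
    [1,25,-4,-2,0],
    [1,25,-4,-2,0],
    [1,25,-2,0,0],
    [1,25,0,0,0],
    [1,25,0,0,0],
    [1,25,0,0,0],
    [1,20,0,0,0],
    [1,10,0,0,0],
    [1,5,0,0,0],
  ],
)

```text
clock: 36.78
tcp_pos: [0.587, -0.0427, 0.01]
tcp_rot: [17.3, 84.0, 3.5]
contact_force: [0.3, -0.1, 0.4]
gripper_width: 0.0884
```

```bash
python3 - <<'E'
from h import *
plan((.5926,-.0425,-.014),76.5)
print(np.round(ctrl.get_state()['q'],2))
E
```

```text
pos [ 0.587  -0.0427  0.01  ] phi 76.33 q6 -94.9 xdir [ 0.104  0.006 -0.995] shift [24.5  0.8  3. ] turn -0.17094152558505016 F [ 0.3 -0.1  0.4] w 0.0884 t 36.775
[-16.93  23.48 102.43   2.79  48.52 -94.92]
```

Emit:
step_arm(
  deltas=[
    [1,6,0,2,0],
    [1,6,0,1,0],
    [1,5,0,0,0],
    [1,3,0,0,0],
    [1,2,0,0,0],
  ],
)

```text
clock: 37.4
tcp_pos: [0.5939, -0.0438, -0.0113]
tcp_rot: [16.7, 83.8, 2.9]
contact_force: [1.0, 0.3, 1.1]
gripper_width: 0.0885
```

Emit:
step_arm(
  deltas=[
    [0,1,0,0,0],
    [0,0,0,0,0],
    [0,0,0,0,0],
    [0,0,0,0,0],
    [0,0,0,0,0],
    [0,0,0,0,0],
    [0,0,0,0,0],
    [0,0,0,0,0],
    [0,0,0,0,0],
  ],
)

```text
clock: 38.52
tcp_pos: [0.5943, -0.0436, -0.0119]
tcp_rot: [16.6, 83.8, 2.9]
contact_force: [0.4, 0.3, 0.0]
gripper_width: 0.0275
```

```bash
python3 - <<'E'
from h import *
plan((.5926,-.0425,-.014),76.5)
E
```

```text
pos [ 0.5943 -0.0436 -0.0119] phi 76.35 q6 -95.0 xdir [ 0.108  0.005 -0.994] shift [ 1.9  0.6 -2.2] turn -0.15025129274405913 F [0.4 0.3 0. ] w 0.0275 t 38.525
```

Emit:
step_arm(
  deltas=[
    [0,-15,0,0,0],
    [0,-25,0,0,0],
    [0,-30,0,0,0],
    [0,-30,0,0,0],
    [0,-30,0,0,0],
    [0,-25,0,0,0],
    [0,-25,10,0,0],
    [0,-10,25,-4,0],
    [0,0,32,-5,0],
    [0,0,35,-6,0],
  ],
)

```text
clock: 39.78
tcp_pos: [0.5804, 0.0578, 0.1915]
tcp_rot: [16.0, 83.8, 2.0]
contact_force: [0.4, 0.7, -1.7]
gripper_width: 0.0279
```

Emit:
step_arm(
  deltas=[
    [0,0,35,-6,0],
    [0,0,35,-6,0],
    [0,0,35,-6,0],
    [0,0,35,-6,0],
    [0,0,25,-5,0],
    [0,0,12,-2,0],
    [0,0,5,0,0],
    [0,0,0,0,0],
  ],
)

```text
clock: 40.78
tcp_pos: [0.5918, 0.2484, 0.1987]
tcp_rot: [15.4, 83.7, 1.5]
contact_force: [0.6, -0.3, -1.8]
gripper_width: 0.0277
```

Emit:
step_arm(
  deltas=[
    [0,0,0,0,10],
    [0,0,0,0,10],
    [0,0,0,0,10],
    [0,0,0,0,10],
    [0,0,0,0,10],
    [0,0,0,0,10],
    [0,0,0,0,10],
    [0,0,0,0,10],
    [0,0,0,0,4],
    [0,0,0,0,0],
  ],
)

```text
clock: 42.02
tcp_pos: [0.5929, 0.2358, 0.1987]
tcp_rot: [100.1, 83.9, -1.4]
contact_force: [0.6, -0.6, -0.3]
gripper_width: 0.0273
```

```bash
python3 - <<'E'
from h import *
plan((.5963,.250,.03),-9.6)
E
```

```text
pos [0.5929 0.2358 0.1987] phi -11.53 q6 23.7 xdir [ 0.107 -0.003 -0.994] shift [168.  -17.3 -11.4] turn -1.92936014248572 F [ 0.6 -0.6 -0.3] w 0.0273 t 42.025
```

Emit:
step_arm(
  deltas=[
    [0,12,-5,-4,-2],
    [0,20,-5,-4,0],
    [0,22,-4,-3,0],
    [0,22,-3,0,0],
    [0,22,0,0,0],
    [0,22,0,0,0],
    [0,22,0,0,0],
    [0,15,0,0,0],
    [0,8,0,0,0],
    [0,3,0,0,0],
  ],
)

```text
clock: 43.28
tcp_pos: [0.592, 0.2487, 0.0184]
tcp_rot: [96.1, 84.2, -2.1]
contact_force: [0.1, -0.0, -1.2]
gripper_width: 0.0275
```

```bash
python3 - <<'E'
from h import *
plan((.5963,.250,.006),-9.6)
E
```

```text
pos [0.592  0.2487 0.0184] phi -8.22 q6 22.3 xdir [ 0.102 -0.004 -0.995] shift [12.8  2.8 -1.8] turn 1.375717828545774 F [ 0.1 -0.  -1.2] w 0.0275 t 43.275
```

Emit:
step_arm(
  deltas=[
    [0,5,3,-1,1],
    [0,3,0,0,0],
    [0,0,0,0,0],
    [0.4,0,0,0,0],
    [0.4,0,0,0,0],
    [0.4,0,0,0,0],
    [0.4,-15,0,0,0],
    [0.4,-25,0,0,0],
    [0.4,-30,0,0,0],
    [1,-30,0,0,0],
  ],
)

```text
clock: 44.52
tcp_pos: [0.5866, 0.2499, 0.1165]
tcp_rot: [97.6, 84.0, -1.7]
contact_force: [0.9, 0.3, -0.0]
gripper_width: 0.0434
```

```bash
python3 - <<'E'
from h import *
plan((.673,-.0547,.18),95)
M=R.from_euler('xyz',ctrl.get_state()['tcp_rot'],degrees=True).as_matrix()
E
```

```text
pos [0.5866 0.2499 0.1165] phi -9.28 q6 23.2 xdir [ 0.105 -0.003 -0.994] shift [-53.2 140.3 285.9] turn 75.72054170494175 F [ 0.9  0.3 -0. ] w 0.0434 t 44.525
```

Emit:
step_arm(
  deltas=[
    [1,-25,0,0,0],
    [1,-25,0,10,0],
    [1,-15,8,22,0],
    [1,0,16,32,0],
    [1,0,18,36,0],
    [1,0,18,36,0],
    [1,0,18,36,0],
    [1,0,18,36,0],
    [1,0,18,30,0],
    [1,0,12,15,0],
  ],
)

```text
clock: 45.78
tcp_pos: [0.6679, -0.0246, 0.2129]
tcp_rot: [98.6, 82.7, -0.3]
contact_force: [0.2, 0.3, -0.2]
gripper_width: 0.0882
```

Emit:
step_arm(
  deltas=[
    [1,0,6,5,0],
    [1,0,0,0,8],
    [1,0,0,0,10],
    [1,0,0,0,10],
    [1,0,0,0,10],
    [1,0,0,0,10],
    [1,0,0,0,10],
    [1,0,0,0,10],
    [1,0,0,0,4],
    [1,0,0,0,0],
  ],
)

```text
clock: 47.02
tcp_pos: [0.6726, -0.0189, 0.216]
tcp_rot: [174.8, 82.8, 2.1]
contact_force: [-0.6, -0.4, -0.5]
gripper_width: 0.0884
```

```bash
python3 - <<'E'
from h import *
im=snap('wrist','w7'); blanks('w7')
plan((.673,-.0547,.02),95)
E
```

```text
yel [486. 312.] [ 0.5526 -0.3091] len 0.092 0.031 ang -147.4
yel [ 11. 226.] [0.5889 0.2369] len 0.029 0.029 ang -97.8
yel [285. 184.] [ 0.6731 -0.0555] len 0.06 0.03 ang 3.9
yel [33. 88.] [0.7399 0.2164] len 0.053 0.013 ang -62.8
yel [22. 72.] [0.7546 0.2277] len 0.045 0.017 ang -61.8
pos [ 0.6726 -0.0189  0.216 ] phi -82.7 q6 69.6 xdir [ 0.126  0.005 -0.992] shift [194.3  33.3  28.7] turn 2.299821872730149 F [-0.3 -0.8 -1. ] w 0.0882 t 47.075
```

Emit:
step_arm(
  deltas=[
    [1,12,8,6,3],
    [1,22,9,8,0],
    [1,25,9,8,0],
    [1,25,6,6,0],
    [1,25,2,2,0],
    [1,25,0,0,0],
    [1,25,0,0,0],
    [1,20,0,0,0],
    [1,10,0,0,0],
    [1,4,0,0,0],
  ],
)

```text
clock: 48.32
tcp_pos: [0.6653, -0.0575, 0.0088]
tcp_rot: [178.7, 83.1, 2.4]
contact_force: [-0.1, -0.8, 0.3]
gripper_width: 0.0883
```

```bash
python3 - <<'E'
from h import *
plan((.673,-.055,-.014),94)
E
```

```text
pos [ 0.6653 -0.0575  0.0088] phi -86.27 q6 68.4 xdir [ 0.121  0.005 -0.993] shift [23.5 -2.  -5.1] turn -0.2713100418142744 F [-0.1 -0.8  0.3] w 0.0883 t 48.325
```

Emit:
step_arm(
  deltas=[
    [1,6,-1,-2,0],
    [1,6,-1,-2,0],
    [1,6,0,-1,0],
    [1,3,0,0,0],
  ],
)

```text
clock: 48.82
tcp_pos: [0.6749, -0.0551, -0.0105]
tcp_rot: [178.1, 82.8, 1.9]
contact_force: [-0.4, -0.5, -0.1]
gripper_width: 0.0879
```

Emit:
step_arm(
  deltas=[
    [0,1,0,0,0],
    [0,0,0,0,0],
    [0,0,0,0,0],
    [0,0,0,0,0],
    [0,0,0,0,0],
    [0,0,0,0,0],
    [0,0,0,0,0],
    [0,0,0,0,0],
    [0,0,0,0,0],
  ],
)

```text
clock: 49.95
tcp_pos: [0.6753, -0.0554, -0.011]
tcp_rot: [178.0, 82.8, 1.8]
contact_force: [-0.5, 0.1, -1.0]
gripper_width: 0.0275
```

```bash
python3 - <<'E'
from h import *
plan((.503,.3015,.19),-9.6)
E
```

```text
pos [ 0.6753 -0.0554 -0.011 ] phi -86.27 q6 68.8 xdir [ 0.125  0.004 -0.992] shift [-219.7 -366.4  122.2] turn -76.67084799703174 F [-0.5  0.1 -1. ] w 0.0275 t 49.95
```

Emit:
step_arm(
  deltas=[
    [0,-12,0,0,0],
    [0,-25,0,0,0],
    [0,-30,0,0,0],
    [0,-30,0,0,0],
    [0,-30,0,0,0],
    [0,-30,0,0,0],
    [0,-30,-10,4,0],
    [0,-20,-22,8,0],
    [0,-10,-32,11,0],
    [0,0,-36,12,0],
  ],
)

```text
clock: 51.2
tcp_pos: [0.6022, 0.0423, 0.2095]
tcp_rot: [178.8, 83.0, 2.3]
contact_force: [-0.1, 0.5, -2.5]
gripper_width: 0.0276
```

Emit:
step_arm(
  deltas=[
    [0,0,-36,12,0],
    [0,0,-36,12,0],
    [0,0,-36,12,0],
    [0,0,-36,12,0],
    [0,0,-36,12,0],
    [0,0,-30,12,0],
    [0,0,-18,5,0],
    [0,0,-8,0,0],
    [0,0,0,0,0],
  ],
)

```text
clock: 52.32
tcp_pos: [0.5028, 0.2823, 0.2031]
tcp_rot: [179.2, 83.0, 2.9]
contact_force: [-0.4, -0.1, -2.9]
gripper_width: 0.0276
```

Emit:
step_arm(
  deltas=[
    [0,0,0,0,-10],
    [0,0,0,0,-10],
    [0,0,0,0,-10],
    [0,0,0,0,-10],
    [0,0,0,0,-10],
    [0,0,0,0,-10],
    [0,0,0,0,-10],
    [0,0,0,0,-5],
    [0,0,0,0,0],
  ],
)

```text
clock: 53.45
tcp_pos: [0.5066, 0.2728, 0.2037]
tcp_rot: [100.2, 83.1, 0.7]
contact_force: [-0.4, 0.3, -2.7]
gripper_width: 0.0273
```

```bash
python3 - <<'E'
from h import *
plan((.492,.301,.1),-9.6)
im=snap('wrist','w8'); cv2.imwrite('pics/m.png',cv2.resize(im,(640,480)))
E
```

```text
pos [0.5066 0.2728 0.2037] phi -9.54 q6 27.8 xdir [ 0.121  0.002 -0.993] shift [101.2 -31.3 -23.2] turn 0.06296036111086778 F [-0.4  0.3 -2.7] w 0.0273 t 53.45
```

View pics/m.png

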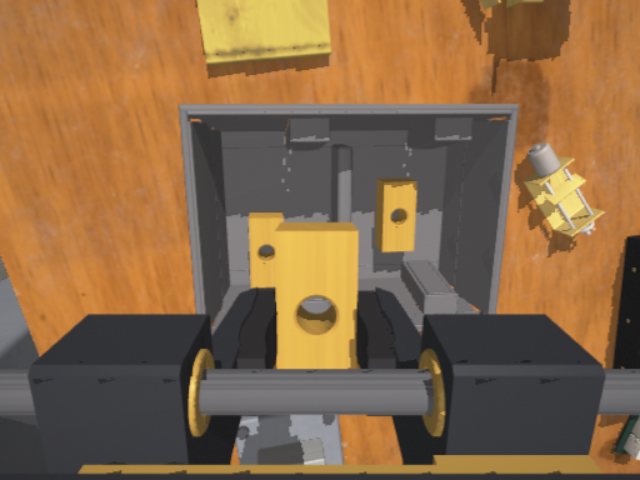

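Both placed blanks lie flat in bin_a: A at (267,252) and B at (398,216). I'll work out where A lies before releasing the third.

```bash
python3 - <<'E'
from h import *
th=np.radians(-9.6); Q=np.array([[np.cos(th),np.sin(th)],[-np.sin(th),np.cos(th)]])
for u,v in((267,252),(251,213),(283,213),(398,216)): 
    p=onplane('w8',u/1.25,v/1.25,.029)[:2]; print(p, (Q@(p-[.546,.2585])*1000).round(1))
E
```

```text
[0.47913951 0.24019565] [-62.9 -29.2]
[0.47296486 0.27507852] [-74.8   4.2]
[0.49832533 0.27015988] [-49.    3.5]
[0.59298304 0.24917092] [47.9 -1.4]
```

Emit:
step_arm(
  deltas=[
    [0,12,-6,-6,0],
    [0,20,-7,-8,0],
    [0,22,-7,-8,0],
    [0,22,-6,-6,0],
    [0,22,-2,-2,0],
    [0,22,0,0,0],
    [0,20,0,0,0],
    [0,14,0,0,0],
    [0,7,0,0,0],
    [0,3,0,0,0],
  ],
)

```text
clock: 54.75
tcp_pos: [0.4994, 0.3091, 0.0271]
tcp_rot: [99.9, 83.4, -0.3]
contact_force: [-0.7, -1.8, -1.3]
gripper_width: 0.0275
```

```bash
python3 - <<'E'
from h import *
plan((.4955,.305,.013),-9.6)
E
```

```text
pos [0.4994 0.3091 0.0271] phi -10.25 q6 33.8 xdir [ 0.116 -0.001 -0.993] shift [13.6 -4.7  5. ] turn -0.6478874291322967 F [-0.7 -1.8 -1.3] w 0.0275 t 54.75
```

Emit:
step_arm(
  deltas=[
    [0,2,-3,4,0],
    [0,5,-2,1,0],
    [0,4,0,0,0],
    [0,2,0,0,0],
    [0,0,0,0,0],
  ],
)

```text
clock: 55.38
tcp_pos: [0.4954, 0.3053, 0.0135]
tcp_rot: [100.4, 83.3, 0.2]
contact_force: [0.3, 1.5, -2.5]
gripper_width: 0.0275
```

```bash
python3 - <<'E'
from h import *
plan((.4955,.305,.013),-9.6)
E
```

```text
pos [0.4954 0.3053 0.0135] phi -10.28 q6 33.7 xdir [ 0.117  0.    -0.993] shift [0.5 0.1 0.3] turn -0.6794171049577784 F [ 0.3  1.5 -2.5] w 0.0275 t 55.375
```

Release the third blank, lift and move to clear table. Then I'll run short up/down trials to see which strokes remove the tilt.

Emit:
step_arm(
  deltas=[
    [0.4,0,0,0,0],
    [0.4,0,0,0,0],
    [0.4,0,0,0,0],
    [0.4,-12,0,0,0],
    [0.4,-25,0,0,0],
    [0.6,-30,0,0,0],
    [1,-30,0,0,0],
    [1,-30,0,0,0],
    [1,-30,0,0,0],
    [1,-25,0,0,0],
  ],
)

```text
clock: 56.62
tcp_pos: [0.4736, 0.3055, 0.2051]
tcp_rot: [101.2, 83.0, 1.0]
contact_force: [-0.1, 0.5, -0.2]
gripper_width: 0.0832
```

Emit:
step_arm(
  deltas=[
    [1,-10,12,15,0],
    [1,0,18,30,0],
    [1,0,18,38,0],
    [1,0,18,40,0],
    [1,0,18,40,0],
    [1,0,18,40,0],
    [1,0,12,40,0],
    [1,0,8,40,0],
    [1,0,4,25,0],
    [1,0,0,10,0],
  ],
)

```text
clock: 57.88
tcp_pos: [0.5437, -0.0378, 0.2376]
tcp_rot: [101.9, 81.9, 2.0]
contact_force: [0.3, 0.1, -0.4]
gripper_width: 0.0881
```

Emit:
step_arm(
  deltas=[
    [1,60,0,0,0],
    [1,60,0,0,0],
  ],
)

```text
clock: 58.12
tcp_pos: [0.5661, -0.0389, 0.1242]
tcp_rot: [100.2, 81.1, 0.2]
contact_force: [0.2, 0.0, 0.5]
gripper_width: 0.0884
```

Emit:
step_arm(
  deltas=[
    [1,-60,0,0,0],
    [1,-60,0,0,0],
  ],
)

```text
clock: 58.38
tcp_pos: [0.539, -0.035, 0.2223]
tcp_rot: [107.3, 83.4, 7.3]
contact_force: [-0.4, -0.9, 0.2]
gripper_width: 0.0879
```

Emit:
step_arm(
  deltas=[
    [1,0,0,0,0],
    [1,0,0,0,0],
    [1,0,0,0,0],
  ],
)

```text
clock: 58.75
tcp_pos: [0.5403, -0.0337, 0.2256]
tcp_rot: [106.3, 83.1, 6.5]
contact_force: [0.2, -0.4, 0.8]
gripper_width: 0.0882
```

Emit:
step_arm(
  deltas=[
    [1,15,0,0,0],
    [1,15,0,0,0],
    [1,15,0,0,0],
    [1,15,0,0,0],
    [1,15,0,0,0],
  ],
)

```text
clock: 59.38
tcp_pos: [0.5482, -0.0319, 0.1438]
tcp_rot: [107.0, 83.3, 7.2]
contact_force: [0.5, 0.1, 0.1]
gripper_width: 0.0878
```

Emit:
step_arm(
  deltas=[
    [1,-60,0,0,0],
    [1,0,0,0,0],
  ],
)

```text
clock: 59.62
tcp_pos: [0.5399, -0.0325, 0.1998]
tcp_rot: [108.6, 83.7, 8.8]
contact_force: [0.8, 0.3, -0.2]
gripper_width: 0.0881
```

Emit:
step_arm(
  deltas=[
    [1,40,0,0,0],
    [1,0,0,0,0],
    [1,0,0,0,0],
    [1,0,0,0,0],
  ],
)

```text
clock: 60.12
tcp_pos: [0.545, -0.032, 0.1595]
tcp_rot: [108.3, 83.6, 8.5]
contact_force: [0.3, 0.0, 0.4]
gripper_width: 0.088
```

```bash
python3 - <<'E'
from h import *
plan((.528,-.279,.2),-7.4)
print(np.round(ctrl.get_state()['q'],2))
E
```

```text
pos [ 0.545  -0.032   0.1595] phi -9.99 q6 -8.9 xdir [ 0.11   0.016 -0.994] shift [-46.1  30.3 244.7] turn -2.5865125134364604 F [0.3 0.  0.4] w 0.088 t 60.125
[-17.6    5.38 104.59   3.12  64.31  -8.93]
```

Fast down followed by fast up removes about 1.2° per cycle, so I'll repeat it.

Emit:
step_arm(
  deltas=[
    [1,-40,0,0,0],
    [1,-30,0,0,0],
    [1,60,0,0,0],
    [1,60,0,0,0],
    [1,-60,0,0,0],
    [1,-60,0,0,0],
    [1,0,0,0,0],
    [1,0,0,0,0],
  ],
)

```text
clock: 61.12
tcp_pos: [0.538, -0.0338, 0.2269]
tcp_rot: [110.6, 84.1, 10.7]
contact_force: [-0.2, 0.4, -0.9]
gripper_width: 0.0881
```

Emit:
step_arm(
  deltas=[
    [1,60,0,0,0],
    [1,60,0,0,0],
    [1,-60,0,0,0],
    [1,-60,0,0,0],
    [1,0,0,0,0],
    [1,0,0,0,0],
  ],
)

```text
clock: 61.88
tcp_pos: [0.5325, -0.0321, 0.2089]
tcp_rot: [120.5, 85.5, 20.5]
contact_force: [-0.1, 0.3, -0.2]
gripper_width: 0.0879
```

Emit:
step_arm(
  deltas=[
    [1,60,0,0,0],
    [1,60,0,0,0],
    [1,-60,0,0,0],
    [1,-60,0,0,0],
    [1,0,0,0,0],
    [1,0,0,0,0],
  ],
)

```text
clock: 62.62
tcp_pos: [0.5255, -0.0298, 0.1873]
tcp_rot: [140.5, 86.7, 40.4]
contact_force: [0.2, 0.4, -0.1]
gripper_width: 0.088
```

Emit:
step_arm(
  deltas=[
    [1,60,0,0,0],
    [1,60,0,0,0],
    [1,-60,0,0,0],
    [1,-60,0,0,0],
    [1,0,0,0,0],
    [1,0,0,0,0],
  ],
)

```text
clock: 63.38
tcp_pos: [0.5249, -0.0294, 0.1689]
tcp_rot: [152.2, 86.9, 51.9]
contact_force: [-0.4, 0.1, -0.9]
gripper_width: 0.0884
```

```bash
python3 - <<'E'
from h import *
plan((.528,-.279,.2),-7.4)
E
```

```text
pos [ 0.5249 -0.0294  0.1689] phi -10.32 q6 -8.8 xdir [ 0.033  0.043 -0.999] shift [-41.6  48.6 243.3] turn -2.9194666283430735 F [-0.4  0.1 -0.9] w 0.0884 t 63.375
```

Emit:
step_arm(
  deltas=[
    [1,-15,-4,-12,0],
    [1,-15,-8,-25,0],
    [1,-10,-9,-34,0],
    [1,0,-10,-38,0],
    [1,0,-10,-40,0],
    [1,0,-10,-40,0],
    [1,0,-10,-40,0],
    [1,0,-10,-40,0],
    [1,0,-8,-22,0],
    [1,0,-3,-10,0],
  ],
)

```text
clock: 64.62
tcp_pos: [0.4867, 0.2952, 0.2221]
tcp_rot: [161.7, 87.0, 61.5]
contact_force: [-0.2, 1.3, -0.2]
gripper_width: 0.0881
```

```bash
python3 - <<'E'
from h import *
plan((.5,.28,.2),-9.6)
print(np.round(ctrl.get_state()['q'],2))
E
```

```text
pos [0.4867 0.2952 0.2221] phi -10.28 q6 27.8 xdir [ 0.025  0.046 -0.999] shift [21.7 15.4 13.7] turn -0.6826238238702587 F [-0.2  1.3 -0.2] w 0.0881 t 64.625
[18.05  7.33 94.62  2.11 75.89 27.84]
```

Emit:
step_arm(
  deltas=[
    [1,50,0,0,0],
    [1,60,0,0,0],
    [1,-60,0,0,0],
    [1,-60,0,0,0],
    [1,0,0,0,0],
    [1,0,0,0,0],
  ],
)

```text
clock: 65.38
tcp_pos: [0.4816, 0.2935, 0.2201]
tcp_rot: [-174.8, 87.8, 84.9]
contact_force: [-0.8, 0.2, 0.5]
gripper_width: 0.0882
```

```bash
python3 - <<'E'
from h import *
plan((.5,.28,.2),-9.6)
E
```

```text
pos [0.4816 0.2935 0.2201] phi -10.28 q6 27.9 xdir [ 0.003  0.038 -0.999] shift [19.6 20.6 10.7] turn -0.6806437181729024 F [-0.8  0.2  0.5] w 0.0882 t 65.375
```

Emit:
step_arm(
  deltas=[
    [1,50,0,0,0],
    [1,60,0,0,0],
    [1,-60,0,0,0],
    [1,-60,0,0,0],
    [1,0,0,0,0],
    [1,0,0,0,0],
  ],
)

```text
clock: 66.12
tcp_pos: [0.4746, 0.2899, 0.2122]
tcp_rot: [-129.3, 87.9, 130.3]
contact_force: [-0.8, -0.7, 0.1]
gripper_width: 0.0885
```

Emit:
step_arm(
  deltas=[
    [1,50,0,0,0],
    [1,60,0,0,0],
    [1,-60,0,0,0],
    [1,-60,0,0,0],
    [1,0,0,0,0],
    [1,0,0,0,0],
  ],
)

```text
clock: 66.88
tcp_pos: [0.4661, 0.2864, 0.2018]
tcp_rot: [-98.0, 86.7, 161.5]
contact_force: [0.8, 0.5, -0.1]
gripper_width: 0.0878
```

```bash
python3 - <<'E'
from h import *
im=snap('wrist','w9'); blanks('w9'); sc=snap('scene','s9')
plan((.5,.0,.22),-7.4)
cv2.imwrite('pics/n.png',np.hstack([cv2.resize(im,(400,300)),cv2.resize(sc[190:384,256:512],(400,300))]))
E
```

```text
yel [365. 372.] [0.5356 0.0142] len 0.345 0.019 ang -6.8
yel [283. 204.] [0.4784 0.2393] len 0.063 0.028 ang 78.5
yel [396. 179.] [0.5954 0.2467] len 0.061 0.029 ang 80.8
yel [287. 140.] [0.4928 0.3053] len 0.061 0.027 ang 79.1
yel [289.  26.] [0.5106 0.4095] len 0.095 0.047 ang -9.2
pos [0.4664 0.2866 0.2022] phi -10.48 q6 28.0 xdir [-0.054  0.018 -0.998] shift [-24.8  84.  275.5] turn -3.078039865340699 F [ 0.3 -0.8  0.8] w 0.0881 t 66.975
```

View pics/n.png

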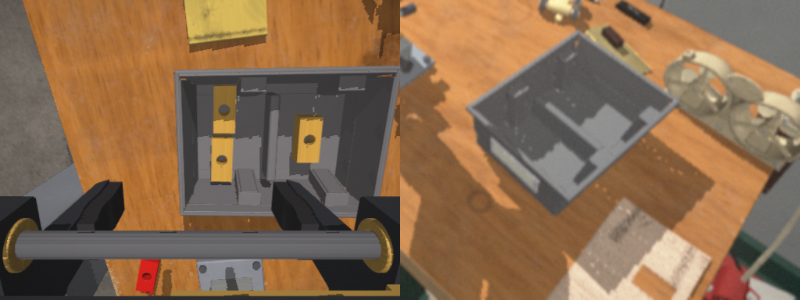

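All three blanks lie flat in bin_a, at (222,108), (222,158) and (309,139), and the right bin is empty. I'll move to bin_b.

Emit:
step_arm(
  deltas=[
    [1,-20,0,10,0],
    [1,-25,6,25,0],
    [1,-10,10,35,0],
    [1,0,12,42,0],
    [1,0,12,44,0],
    [1,0,12,44,0],
    [1,0,12,44,0],
    [1,0,12,44,0],
    [1,0,12,44,0],
    [1,0,12,44,0],
  ],
)

```text
clock: 68.22
tcp_pos: [0.4976, -0.1163, 0.2578]
tcp_rot: [-96.0, 87.0, 163.7]
contact_force: [0.3, 0.0, 0.6]
gripper_width: 0.0877
```

Emit:
step_arm(
  deltas=[
    [1,0,10,40,0],
    [1,0,8,32,0],
    [1,0,3,16,0],
    [1,0,0,6,0],
    [1,0,0,0,0],
  ],
)

```text
clock: 68.85
tcp_pos: [0.4993, -0.219, 0.2592]
tcp_rot: [-95.5, 87.1, 164.0]
contact_force: [-0.6, -0.2, -0.1]
gripper_width: 0.088
```

```bash
python3 - <<'E'
from h import *
plan((.528,-.279,.2),-7.4)
print(np.round(ctrl.get_state()['q'],2))
E
```

```text
pos [ 0.4993 -0.219   0.2592] phi -10.51 q6 -24.9 xdir [-0.049  0.014 -0.999] shift [56.9 42.1 54.1] turn -3.1091491036738574 F [-0.6 -0.2 -0.1] w 0.088 t 68.85
[-35.54   6.71  90.99  -0.97  85.03 -24.92]
```

Emit:
step_arm(
  deltas=[
    [1,60,0,0,0],
    [1,60,0,0,0],
    [1,0,0,0,0],
    [1,0,0,0,0],
  ],
)

```text
clock: 69.35
tcp_pos: [0.4964, -0.2145, 0.1416]
tcp_rot: [-93.9, 87.5, 165.8]
contact_force: [-0.7, -1.1, 0.7]
gripper_width: 0.0884
```

```bash
python3 - <<'E'
from h import *
plan((.528,-.279,.2),-7.4)
E
```

```text
pos [ 0.4964 -0.2145  0.1416] phi -10.23 q6 -24.8 xdir [-0.043  0.011 -0.999] shift [-60.4  40.   57.7] turn -2.8259641394748485 F [-0.7 -1.1  0.7] w 0.0884 t 69.35
```

Emit:
step_arm(
  deltas=[
    [1,-15,0,0,0],
    [1,-25,0,0,0],
    [1,-25,0,0,0],
    [1,-25,0,0,0],
    [1,-15,0,0,0],
    [1,0,0,0,0],
  ],
)

```text
clock: 70.1
tcp_pos: [0.5067, -0.2181, 0.2686]
tcp_rot: [-71.9, 88.7, -172.1]
contact_force: [-1.0, -0.2, 0.8]
gripper_width: 0.088
```

```bash
python3 - <<'E'
from h import *
plan((.528,-.279,.2),-7.4)
E
```

```text
pos [ 0.5067 -0.2181  0.2686] phi -10.15 q6 -24.8 xdir [-0.023 -0.003 -1.   ] shift [68.3 33.1 55.7] turn -2.748092763595693 F [-1.  -0.2  0.8] w 0.088 t 70.1
```

Emit:
step_arm(
  deltas=[
    [1,-60,0,0,0],
    [1,60,0,0,0],
    [1,60,0,0,0],
    [1,0,0,0,0],
    [1,0,0,0,0],
  ],
)

```text
clock: 70.72
tcp_pos: [0.5064, -0.219, 0.2118]
tcp_rot: [-65.1, 88.8, -165.2]
contact_force: [-0.3, -0.5, 0.1]
gripper_width: 0.0877
```

```bash
python3 - <<'E'
from h import *
plan((.528,-.279,.2),-7.4)
E
```

```text
pos [ 0.5064 -0.219   0.2118] phi -10.15 q6 -24.8 xdir [-0.02  -0.005 -1.   ] shift [11.6 32.  55.2] turn -2.7543288082917172 F [-0.3 -0.5  0.1] w 0.0877 t 70.725
```

The tilt is down to about 1.2°. Now I'll measure bin_b from here.

```bash
python3 - <<'E'
from h import *
im=snap('wrist','w10'); cv2.imwrite('pics/o.png',cv2.resize(im,(800,600)))
E
```

```text
(no output)
```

View pics/o.png

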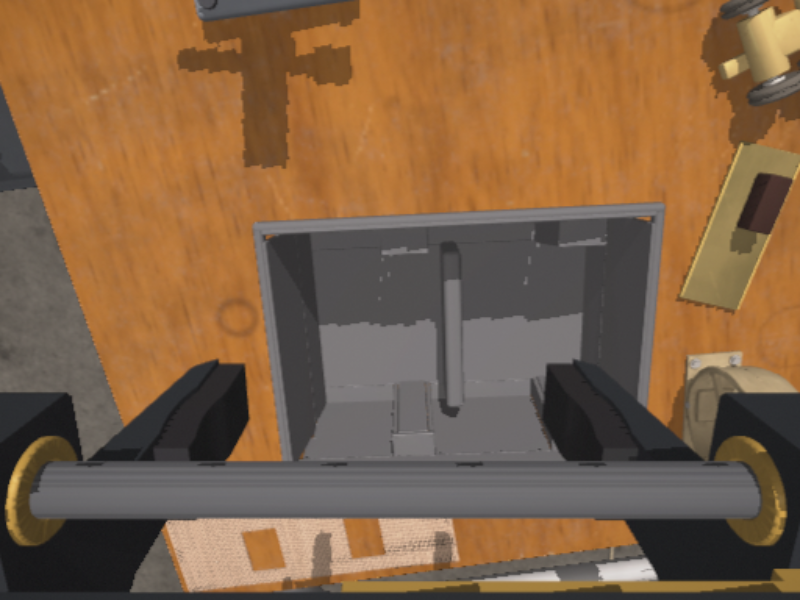

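```bash
python3 - <<'E'
from h import *
w=[onplane('w10',u/1.5625,v/1.5625,.042)[:2] for u,v in((451,246),(454,404))]; e=w[0]-w[1]
print('web',w,np.mean(w,0),np.hypot(*e),np.degrees(np.arctan2(*e[::-1]))-90)
r=[onplane('w10',u/1.5625,v/1.5625,.08)[:2] for u,v in((255,226),(663,206))]; e=r[1]-r[0]
a=np.arctan2(*e[::-1]); print('rim',r,np.hypot(*e),np.degrees(a)); n=np.array([np.sin(a),-np.cos(a)]); c=(r[0]+r[1])/2+n*.083; print(c)
plan((*c,.1),np.degrees(a))
E
```

```text
web [array([ 0.53791104, -0.21966592]), array([ 0.52340128, -0.33086987])] [ 0.53065616 -0.27526789] 0.11214656119814914 -7.433888030811147
rim [array([ 0.42870638, -0.18110293]), array([ 0.6543804 , -0.20968234])] 0.22747647793379935 -7.217530015706003
[ 0.53111554 -0.27773496]
pos [ 0.5063 -0.2188  0.2116] phi -10.15 q6 -24.8 xdir [-0.02  -0.005 -1.   ] shift [111.3  36.9  52.7] turn -2.9339755243455556 F [-0.9  0.5 -0.1] w 0.088 t 70.775
```

Emit:
step_arm(
  deltas=[
    [0.6,10,9,12,-3],
    [0.6,15,9,14,0],
    [0.6,15,9,13,0],
    [0.6,15,6,8,0],
    [0.6,15,2,3,0],
    [0.6,10,0,0,0],
    [0.6,5,0,0,0],
    [0.6,0,0,0,0],
  ],
)

```text
clock: 71.78
tcp_pos: [0.5395, -0.2784, 0.1355]
tcp_rot: [-15.8, 89.1, -112.8]
contact_force: [1.0, -0.1, 0.1]
gripper_width: 0.0526
```

```bash
python3 - <<'E'
from h import *
plan((.531,-.2765,-.003),-7.3)
E
```

```text
pos [ 0.5395 -0.2784  0.1355] phi -6.97 q6 -30.7 xdir [-0.006 -0.015 -1.   ] shift [138.5  -8.1  -2.9] turn 0.32781241521007587 F [ 1.  -0.1  0.1] w 0.0526 t 71.775
```

Emit:
step_arm(
  deltas=[
    [0.6,8,-3,-1,0.3],
    [0.6,15,-3,-1,0],
    [0.6,18,-2,-1,0],
    [0.6,18,0,0,0],
    [0.6,18,0,0,0],
    [0.6,18,0,0,0],
    [0.6,15,0,0,0],
    [0.6,10,0,0,0],
    [0.6,5,0,0,0],
    [0.6,0,0,0,0],
  ],
)

```text
clock: 73.03
tcp_pos: [0.5302, -0.2755, 0.0011]
tcp_rot: [-19.2, 89.1, -116.4]
contact_force: [0.1, -0.4, 0.1]
gripper_width: 0.053
```

```bash
python3 - <<'E'
from h import *
plan((.531,-.2765,-.003),-7.3)
E
```

```text
pos [ 0.5302 -0.2755  0.0011] phi -7.27 q6 -30.4 xdir [-0.007 -0.014 -1.   ] shift [4.1 0.9 0.9] turn 0.027338522201617366 F [ 0.1 -0.4  0.1] w 0.053 t 73.025
```

Emit:
step_arm(
  deltas=[
    [0.6,3,1,1,0],
    [0.6,0,0,0,0],
    [0,0,0,0,0],
    [0,0,0,0,0],
    [0,0,0,0,0],
    [0,0,0,0,0],
    [0,0,0,0,0],
    [0,0,0,0,0],
    [0,0,0,0,0],
  ],
  grip_force=55,
)

```text
clock: 74.15
tcp_pos: [0.5325, -0.2777, 0.0001]
tcp_rot: [-6.5, 89.0, -103.7]
contact_force: [0.8, 0.3, 0.8]
gripper_width: 0.0116
```

Emit:
step_arm(
  deltas=[
    [0,-6,0,0,0],
    [0,-12,0,0,0],
    [0,-15,0,0,0],
    [0,-15,0,0,0],
    [0,-10,0,0,0],
    [0,-4,0,0,0],
    [0,0,0,0,0],
  ],
)

```text
clock: 75.03
tcp_pos: [0.5319, -0.2758, 0.0659]
tcp_rot: [-12.3, 89.1, -109.6]
contact_force: [0.1, -0.2, -4.5]
gripper_width: 0.0115
```

```bash
python3 - <<'E'
from h import *
plan((.546,.2585,.24),-7.3)
E
```

```text
pos [ 0.5319 -0.2758  0.0659] phi -7.26 q6 -30.5 xdir [-0.005 -0.015 -1.   ] shift [-182.3  -54.2 -529. ] turn 0.0361963744149989 F [ 0.1 -0.2 -4.5] w 0.0115 t 75.025
```

The bin is held, with a load of 4.5 N. Lift it higher and carry it across above the wrench.

Emit:
step_arm(
  deltas=[
    [0,-10,0,0,0],
    [0,-18,0,0,0],
    [0,-22,0,0,0],
    [0,-25,0,0,0],
    [0,-25,0,0,0],
    [0,-22,0,0,0],
    [0,-18,0,0,0],
    [0,-10,0,0,0],
    [0,-4,0,0,0],
    [0,0,0,0,0],
  ],
)

```text
clock: 76.28
tcp_pos: [0.5321, -0.2728, 0.2295]
tcp_rot: [-15.6, 89.1, -112.9]
contact_force: [0.5, 0.0, -4.6]
gripper_width: 0.0115
```

Emit:
step_arm(
  deltas=[
    [0,0,-1,-12,0],
    [0,0,-3,-24,0],
    [0,0,-4,-32,0],
    [0,0,-4,-36,0],
    [0,0,-4,-38,0],
    [0,0,-4,-38,0],
    [0,0,-4,-38,0],
    [0,0,-4,-38,0],
    [0,0,-4,-38,0],
    [0,0,-4,-38,0],
  ],
)

```text
clock: 77.53
tcp_pos: [0.5308, 0.0847, 0.2199]
tcp_rot: [-60.8, 89.0, -157.9]
contact_force: [1.2, -0.6, -4.0]
gripper_width: 0.0119
```

Emit:
step_arm(
  deltas=[
    [0,0,-4,-38,0],
    [0,0,-4,-36,0],
    [0,0,-4,-34,0],
    [0,0,-4,-28,0],
    [0,0,-2,-16,0],
    [0,0,-1,-8,0],
    [0,0,0,0,0],
  ],
)

```text
clock: 78.4
tcp_pos: [0.5217, 0.2609, 0.2161]
tcp_rot: [-68.2, 88.7, -164.7]
contact_force: [-0.3, 0.8, -4.6]
gripper_width: 0.0114
```

```bash
python3 - <<'E'
from h import *
plan((.546,.2585,.24),-9.6)
E
```

```text
pos [0.5217 0.2609 0.2161] phi -6.54 q6 21.5 xdir [-0.022 -0.006 -1.   ] shift [-24.4  23.9  -0.2] turn 3.0582324175619675 F [-0.3  0.8 -4.6] w 0.0114 t 78.4
```

Emit:
step_arm(
  deltas=[
    [0,0,0,0,-5],
    [0,0,0,0,-8],
    [0,0,0,0,-10],
    [0,0,0,0,-10],
    [0,0,0,0,-10],
    [0,0,0,0,-10],
    [0,0,0,0,-10],
    [0,0,0,0,-10],
    [0,0,0,0,-10],
    [0,0,0,0,-10],
  ],
)

```text
clock: 79.65
tcp_pos: [0.5238, 0.2487, 0.2158]
tcp_rot: [-153.8, 88.5, -155.2]
contact_force: [-0.1, 0.6, -4.3]
gripper_width: 0.0117
```

Emit:
step_arm(
  deltas=[
    [0,0,0,0,-10],
    [0,0,0,0,-10],
    [0,0,0,0,-10],
    [0,0,0,0,-10],
    [0,0,0,0,-10],
    [0,0,0,0,-10],
    [0,0,0,0,-8],
    [0,0,0,0,-4],
    [0,0,0,0,0],
  ],
)

```text
clock: 80.78
tcp_pos: [0.5257, 0.2372, 0.2157]
tcp_rot: [138.8, 88.4, -149.0]
contact_force: [0.1, -0.2, -4.8]
gripper_width: 0.0113
```

```bash
python3 - <<'E'
from h import *
plan((.546,.2585,.1),-9.6)
im=snap('wrist','w11'); sc=snap('scene','s11'); 
cv2.imwrite('pics/p.png',np.hstack([cv2.resize(im,(400,300)),cv2.resize(sc[40:220,110:350],(400,300))]))
E
```

```text
pos [0.5257 0.2372 0.2157] phi 162.27 q6 -149.4 xdir [-0.024 -0.015 -1.   ] shift [114.8 -14.9  28.9] turn -8.126567173516833 F [ 0.1 -0.2 -4.8] w 0.0113 t 80.775
```

View pics/p.png

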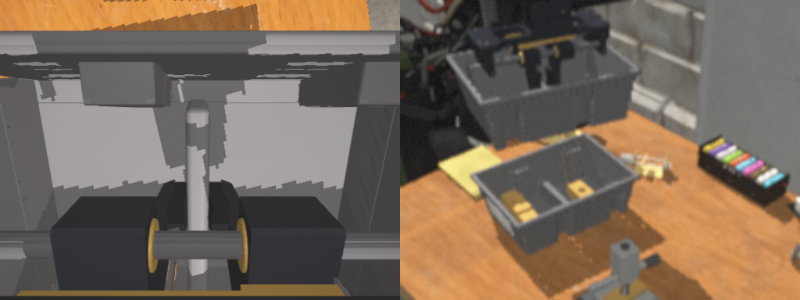

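Bin_b is held level with its card end turned round, and bin_a below is unchanged with all three blanks in it. I'll align it and lower it.

Emit:
step_arm(
  deltas=[
    [0,0,-4,6,-4],
    [0,5,-5,9,-4],
    [0,8,-4,8,0],
    [0,10,-2,4,0],
    [0,12,0,1,0],
    [0,12,0,0,0],
    [0,10,0,0,0],
    [0,8,0,0,0],
    [0,4,0,0,0],
    [0,0,0,0,0],
  ],
)

```text
clock: 82.12
tcp_pos: [0.5445, 0.2592, 0.1405]
tcp_rot: [130.8, 88.2, -149.4]
contact_force: [0.2, -0.2, -4.6]
gripper_width: 0.0116
```

```bash
python3 - <<'E'
from h import *
plan((.546,.259,.1),-9.6)
E
```

```text
pos [0.5445 0.2592 0.1405] phi 169.86 q6 -155.2 xdir [-0.026 -0.016 -1.   ] shift [40.4 -2.5  0.9] turn -0.5374276644113252 F [ 0.2 -0.2 -4.6] w 0.0116 t 82.125
```

Emit:
step_arm(
  deltas=[
    [0,6,-1.5,0.5,-0.5],
    [0,10,-1,0,0],
    [0,12,0,0,0],
    [0,10,0,0,0],
    [0,5,0,0,0],
    [0,2,0,0,0],
    [0,0,0,0,0],
  ],
)

```text
clock: 83.0
tcp_pos: [0.5464, 0.2586, 0.0926]
tcp_rot: [130.6, 88.3, -149.0]
contact_force: [-0.7, 0.2, -4.4]
gripper_width: 0.0111
```

```bash
python3 - <<'E'
from h import *
plan((.546,.259,.070),-9.6)
E
```

```text
pos [0.5464 0.2586 0.0926] phi 170.39 q6 -155.8 xdir [-0.026 -0.015 -1.   ] shift [22.6 -0.1  0.8] turn -0.008918801672905374 F [-0.7  0.2 -4.4] w 0.0111 t 83.0
```

Emit:
step_arm(
  deltas=[
    [0,4,0,0.5,0],
    [0,5,0,0,0],
    [0,4,0,0,0],
    [0,3,0,0,0],
    [0,0,0,0,0],
  ],
)

```text
clock: 83.62
tcp_pos: [0.5465, 0.259, 0.0762]
tcp_rot: [131.4, 88.4, -148.2]
contact_force: [1.3, 0.4, -4.7]
gripper_width: 0.0115
```

Emit:
step_arm(
  deltas=[
    [0,2,0,0,0],
    [0,2,0,0,0],
  ],
)

```text
clock: 83.88
tcp_pos: [0.5467, 0.259, 0.0723]
tcp_rot: [131.9, 88.4, -147.7]
contact_force: [0.7, -0.3, -4.2]
gripper_width: 0.0113
```

```bash
python3 - <<'E'
from h import *
plan((.546,.259,.066),-9.6)
E
```

```text
pos [0.5467 0.259  0.0723] phi 170.4 q6 -155.8 xdir [-0.024 -0.015 -1.   ] shift [ 6.3  0.6 -0. ] turn 0.0011739170719238246 F [ 0.7 -0.3 -4.2] w 0.0113 t 83.875
```

Emit:
step_arm(
  deltas=[
    [0,2,0,0,0],
    [0,1.5,0,0,0],
  ],
)

```text
clock: 84.12
tcp_pos: [0.5467, 0.2589, 0.0689]
tcp_rot: [132.1, 88.4, -147.5]
contact_force: [-2.5, -1.2, -0.3]
gripper_width: 0.0117
```

Emit:
step_arm(
  deltas=[
    [0,1.5,0,0,0],
    [0,1,0,0,0],
  ],
)

```text
clock: 84.38
tcp_pos: [0.5468, 0.2588, 0.0677]
tcp_rot: [133.2, 88.4, -146.4]
contact_force: [-4.3, -2.7, 3.9]
gripper_width: 0.0114
```

```bash
python3 - <<'E'
from h import *
plan((.546,.259,.066),-9.6)
E
```

```text
pos [0.5468 0.2588 0.0677] phi 170.41 q6 -155.8 xdir [-0.023 -0.015 -1.   ] shift [1.7 0.8 0.1] turn 0.00882077009242721 F [-4.3 -2.7  3.9] w 0.0114 t 84.375
```

Contact is at about 68 mm, which is ledge height, so it hasn't nested. Release and lift.

Emit:
step_arm(
  deltas=[
    [0.5,0,0,0,0],
    [0.5,0,0,0,0],
    [0.5,0,0,0,0],
    [0.5,0,0,0,0],
    [0.5,0,0,0,0],
    [0.5,-8,0,0,0],
    [0.5,-18,0,0,0],
    [0.5,-25,0,0,0],
    [0.5,-30,0,0,0],
    [0.5,-35,0,0,0],
  ],
)

```text
clock: 85.62
tcp_pos: [0.5499, 0.2608, 0.1899]
tcp_rot: [133.6, 88.5, -146.0]
contact_force: [0.8, -0.8, -0.7]
gripper_width: 0.0441
```

Emit:
step_arm(
  deltas=[
    [0.5,-40,0,-20,0],
    [0.5,-30,0,-40,0],
    [0.5,-20,0,-40,0],
    [0.5,0,0,-40,0],
    [0.5,0,0,-35,0],
    [0.5,0,0,-15,0],
    [0.5,0,0,0,0],
  ],
)

```text
clock: 86.5
tcp_pos: [0.5222, 0.0709, 0.3015]
tcp_rot: [-173.1, 89.2, -92.6]
contact_force: [0.0, -0.2, 0.4]
gripper_width: 0.0442
```

```bash
python3 - <<'E'
from h import *
plan((.546,.2585,.1),-9.6)
ims=[snap(n,n+'12') for n in('scene','side','wrist')]
plan((.546,.2585,.1),-9.6)
a=cv2.resize(ims[0][90:270,120:360],(400,300));b=cv2.resize(ims[1][150:354,150:390],(400,340))[:300];c=cv2.resize(ims[2],(400,300))
cv2.imwrite('pics/q.png',np.vstack([np.hstack([a,b]),np.hstack([c,np.zeros_like(c)])]))
E
```

```text
pos [0.5222 0.0709 0.3015] phi 170.52 q6 -175.2 xdir [-0.001 -0.013 -1.   ] shift [198.9   7.8 191.6] turn 0.11543306093460615 F [ 0.  -0.2  0.4] w 0.0442 t 86.5
pos [0.5222 0.0722 0.3008] phi 170.65 q6 -175.1 xdir [-0.002 -0.013 -1.   ] shift [198.2   6.9 190.3] turn 0.25237838323016604 F [ 0.2 -0.4  0.2] w 0.0445 t 86.65
```

View pics/q.png

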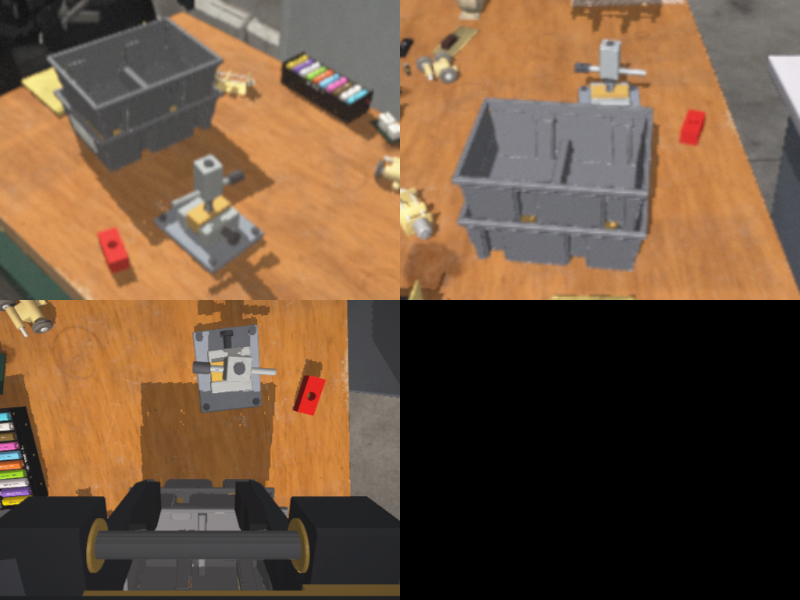

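```bash
python3 - <<'E'
from h import *
k=1/1.6667
for n,s,d in(('lo,hi',(50,62),(248,188)),('hi,lo',(222,62),(88,100)),('hi,hi',(160,18),(57,182)),('lo,lo',(97,105),(252,108))):
    p,e=two('scene12',(120+s[0]*k,90+s[1]*k),'side12',(150+d[0]*k,150+d[1]*k)); print(n,p.round(3),e.round(4))
P=[onplane('wrist12',u*1.28,v*1.28,.086)[:2] for u,v in((195,67),(275,73))];e=P[0]-P[1];print('arm',P,np.degrees(np.arctan2(e[1],e[0])))
st()
E
```

```text
lo,hi [0.446 0.35  0.141] 0.0031
hi,lo [0.643 0.157 0.14 ] 0.004
hi,hi [0.666 0.33  0.143] 0.0011
lo,lo [0.423 0.199 0.147] 0.0065
arm [array([ 0.51166522, -0.0058066 ]), array([0.40385435, 0.02015166])] -13.537759726304508
{'clock': 86.65, 'q': [-4.54, 0.816, 92.448, -0.763, 86.769, -175.149], 'tcp_pos': [0.522, 0.072, 0.301], 'tcp_rot': [-177.593, 89.237, -96.94], 'contact_force': [0.205, -0.392, 0.201], 'gripper_width': 0.044}
```

The stack is level on the ledges: rim corners at 140 to 147 mm, where a nested bin would give 122. The sleeve bearing looks off, though, so I'll check the wrench in the fixed camera's pictures, start against now.

```bash
python3 - <<'E'
from h import *
fs=['scene0','s2','s4','s6','s9','s11','scene12']
ref=cv2.imread('pics/scene0.png').astype(int)
for f in fs:
    g=cv2.imread(f'pics/{f}.png'); r=g[180:212,235:275].astype(int); d=np.abs(r-ref[180:212,235:275]).sum(2)
    hsv=cv2.cvtColor(g,cv2.COLOR_BGR2HSV)[184:204,250:272]; m=(hsv[...,2]<75)&(hsv[...,1]<90); v,u=np.nonzero(m)
    print(f,'diff>60 px',(d>60).sum(),'dark',m.sum(),(u.mean()+250).round(1),(v.mean()+184).round(1))
for a in(-3.2,-8,-13): print(a,np.round(proj('scene0',np.array([.46,.006,.088])+.049*np.array([np.cos(np.radians(a)),np.sin(np.radians(a)),0])),1),np.round(proj('wrist12',np.array([.46,.006,.086])+.049*np.array([np.cos(np.radians(a)),np.sin(np.radians(a)),0])),1))
g=cv2.imread('pics/wrist12.png'); hsv=cv2.cvtColor(g,cv2.COLOR_BGR2HSV)
m=((hsv[...,2]<80)&(hsv[...,1]<100)).astype(np.uint8); m[:60]=0;m[125:]=0;m[:,:230]=0;m[:,370:]=0
n,l,s,c=cv2.connectedComponentsWithStats(m)
for i in range(1,n):
    if s[i,4]>15: print(s[i],c[i].round(1))
E
```

```text
scene0 diff>60 px 0 dark 2 259.5 195.0
s2 diff>60 px 91 dark 2 258.5 195.5
s4 diff>60 px 90 dark 2 259.0 195.5
s6 diff>60 px 92 dark 0 nan nan
s9 diff>60 px 272 dark 1 258.0 196.0
s11 diff>60 px 624 dark 26 261.5 196.2
scene12 diff>60 px 583 dark 10 261.4 197.3
-3.2 [259.4 193.1] [253.5  94. ]
-8 [260.5 194.1] [253.2  90. ]
-13 [261.6 195.1] [253.3  85.9]
[287  60   9   2  17] [290.8  60.5]
[286  74   5  28  96] [287.9  86.8]
[248  79  21   6  85] [258.3  81.3]<stdin>:7: RuntimeWarning: Mean of empty slice.
  ret = ret.dtype.type(ret / rcount)
```

Between t=34 s and 67 s the wrench was nudged about 10° further forward, to its stop. Most likely a finger brushed it during the tilt-trimming strokes. I'll grip the head again and turn it back to exactly one full turn.

Emit:
step_arm(
  deltas=[
    [1,0,15,-22,0],
    [1,10,20,-30,0],
    [1,15,12,-18,0],
    [1,10,3,-5,0],
    [1,0,0,0,8],
    [1,0,0,0,10],
    [1,0,0,0,10],
    [1,0,0,0,10],
    [1,0,0,0,10],
    [1,0,0,0,10],
  ],
)

```text
clock: 87.9
tcp_pos: [0.4652, 0.0356, 0.263]
tcp_rot: [-124.1, 88.2, -104.1]
contact_force: [0.6, -0.4, -0.5]
gripper_width: 0.088
```

Emit:
step_arm(
  deltas=[
    [1,0,0,0,10],
    [1,0,0,0,10],
    [1,0,0,0,9],
    [1,0,0,0,3],
    [1,0,0,0,0],
  ],
)

```text
clock: 88.52
tcp_pos: [0.4676, 0.0398, 0.262]
tcp_rot: [-93.9, 88.3, -106.7]
contact_force: [-0.0, 0.4, -0.2]
gripper_width: 0.088
```

```bash
python3 - <<'E'
from h import *
plan((.4603,.0058,.16),76)
g=snap('wrist','w13'); plan((.4603,.0058,.16),76)
hsv=cv2.cvtColor(g,cv2.COLOR_BGR2HSV)
u0,v0=map(int,proj('w13',(.46,.006,.136))); print('pred head',u0,v0)
# arms: dark sleeve beyond head; print sleeve blob + light tip
for a in(-3.2,-8,-13):
    q=[np.round(proj('w13',np.array([.4603,.0062,.086])+s*np.array([np.cos(np.radians(a)),np.sin(np.radians(a)),0])),1) for s in(.049,-.053)]; print(a,q)
m=((hsv[...,2]<80)&(hsv[...,1]<110)).astype(np.uint8); k=np.zeros_like(m); k[max(v0-110,0):v0+110,u0-80:u0+80]=1; m&=k
n,l,s,c=cv2.connectedComponentsWithStats(m)
for i in range(1,n):
    if s[i,4]>25: print('dark',s[i],c[i].round(1))
# top face: bright low-saturation region
m=((hsv[...,2]>110)&(hsv[...,1]<40)).astype(np.uint8)&k
n,l,s,c=cv2.connectedComponentsWithStats(m)
for i in range(1,n):
    if s[i,4]>60: 
        cn=cv2.findContours((l==i).astype(np.uint8),0,2)[0][0]; print('light',s[i],c[i].round(1),cv2.minAreaRect(cn))
E
```

```text
pos [0.4676 0.0398 0.262 ] phi 77.18 q6 -85.4 xdir [-0.008 -0.028 -1.   ] shift [103.  -31.7   0.7] turn 1.1828597087868928 F [-0.   0.4 -0.2] w 0.088 t 88.525
pos [0.4675 0.0397 0.262 ] phi 77.21 q6 -85.4 xdir [-0.008 -0.028 -1.   ] shift [103.  -31.7   0.7] turn 1.208491779311359 F [-0.3  1.4 -0.3] w 0.088 t 88.575
pred head 218 175
-3.2 [array([233.5, 208.9]), array([214.6, 112.3])]
-8 [array([229.7, 209.3]), array([219. , 111.7])]
-13 [array([225.7, 209.4]), array([223.7, 111.5])]
dark [265 105  10  10  78] [269.6 109.3]
dark [180 153  22  17 256] [189.7 160.3]
dark [276 173  10  10  74] [280.3 177.5]
dark [219 195   5  23  85] [220.6 205.4]
dark [138 230  21  55 984] [147.  257.6]
light [ 172  104   90   94 4194] [226.8 149.7] ((222.50494384765625, 151.45050048828125), (87.3806381225586, 85.11509704589844), 77.27564239501953)
```

Emit:
step_arm(
  deltas=[
    [1,10,-10,0,1],
    [1,20,-12,0,0],
    [1,22,-8,0,0],
    [1,20,-2,0,0],
    [1,15,0,0,0],
    [1,8,0,0,0],
    [1,3,0,0,0],
    [1,0,0,0,0],
  ],
  grip_force=45,
)

```text
clock: 89.58
tcp_pos: [0.4587, 0.0033, 0.1596]
tcp_rot: [-93.5, 88.3, -107.2]
contact_force: [-0.1, -0.2, -0.3]
gripper_width: 0.0881
```

```bash
python3 - <<'E'
from h import *
plan((.4605,.0058,.09),76)
E
```

```text
pos [0.4587 0.0033 0.1596] phi 76.31 q6 -88.9 xdir [-0.009 -0.029 -1.   ] shift [69.5  4.9  1.3] turn 0.3050016787772023 F [-0.1 -0.2 -0.3] w 0.0881 t 89.575
```

Emit:
step_arm(
  deltas=[
    [1,8,2,0.7,0.3],
    [1,15,2,0.7,0],
    [1,18,1,0,0],
    [1,15,0,0,0],
    [1,8,0,0,0],
    [1,3,0,0,0],
    [1,0,0,0,0],
  ],
)

```text
clock: 90.45
tcp_pos: [0.4617, 0.0064, 0.0889]
tcp_rot: [-89.5, 88.3, -103.4]
contact_force: [-0.1, 1.0, 0.2]
gripper_width: 0.0884
```

```bash
python3 - <<'E'
from h import *
plan((.4605,.0058,.092),76)
E
```

```text
pos [0.4617 0.0064 0.0889] phi 76.03 q6 -87.8 xdir [-0.007 -0.029 -1.   ] shift [-3.1 -1.  -1.1] turn 0.02775126975062392 F [-0.1  1.   0.2] w 0.0884 t 90.45
```

Emit:
step_arm(
  deltas=[
    [0,-3,-1,-1,0],
    [0,0,0,0,0],
    [0,0,0,0,0],
    [0,0,0,0,0],
    [0,0,0,0,0],
    [0,0,0,0,0],
    [0,0,0,0,0],
    [0,0,0,0,0],
    [0,0,0,0,0],
  ],
)

```text
clock: 91.58
tcp_pos: [0.4617, 0.0051, 0.0938]
tcp_rot: [-83.6, 88.2, -97.5]
contact_force: [-0.0, -1.9, 1.3]
gripper_width: 0.0296
```

```bash
python3 - <<'E'
from h import *
plan((.4605,.0058,.092),85.5)
E
```

```text
pos [0.4617 0.0051 0.0938] phi 76.06 q6 -88.0 xdir [-0.004 -0.03  -1.   ] shift [ 1.8  0.5 -1.3] turn -9.4359425684667 F [-0.  -1.9  1.3] w 0.0296 t 91.575
```

Emit:
step_arm(
  deltas=[
    [0,0,0,0,-4],
    [0,0,0,0,-4],
    [0,0,0,0,-1.5],
    [0,0,0,0,0],
    [0,0,0,0,0],
  ],
)

```text
clock: 92.2
tcp_pos: [0.4617, 0.0052, 0.0938]
tcp_rot: [-93.2, 88.3, -97.6]
contact_force: [0.3, -1.4, 0.4]
gripper_width: 0.03
```

```bash
python3 - <<'E'
from h import *
plan((.4605,.0058,.092),85.5)
E
```

```text
pos [0.4617 0.0052 0.0938] phi 85.6 q6 -97.5 xdir [-0.004 -0.029 -1.   ] shift [ 1.8  0.6 -1.2] turn 0.10340717760662699 F [ 0.3 -1.4  0.4] w 0.03 t 92.2
```

Emit:
step_arm(
  deltas=[
    [1,0,0,0,0],
    [1,0,0,0,0],
    [1,0,0,0,0],
    [1,0,0,0,0],
    [1,0,0,0,0],
    [1,-8,0,0,0],
    [1,-18,0,0,0],
    [1,-25,0,0,0],
    [1,-30,0,0,0],
    [1,-30,0,0,0],
  ],
)

```text
clock: 93.45
tcp_pos: [0.4605, 0.0093, 0.2074]
tcp_rot: [-102.1, 88.3, -106.5]
contact_force: [-0.3, -0.1, -0.3]
gripper_width: 0.0882
```

Emit:
step_arm(
  deltas=[
    [1,-30,0,0,0],
    [1,-25,-10,10,0],
    [1,-10,-15,15,0],
    [1,0,-5,5,0],
    [1,0,0,0,0],
    [1,0,0,0,0],
  ],
)

```text
clock: 94.2
tcp_pos: [0.4894, -0.021, 0.2799]
tcp_rot: [-90.0, 88.3, -94.4]
contact_force: [0.5, 0.5, -0.5]
gripper_width: 0.0884
```

```bash
python3 - <<'E'
from h import *
plan((.4603,.0058,.16),85.5)
g=snap('wrist','w14'); hsv=cv2.cvtColor(g,cv2.COLOR_BGR2HSV)
u0,v0=map(int,proj('w14',(.46,.006,.136))); print('pred head',u0,v0)
for a in(-13,-8,-3.2,2):
    print(a,[np.round(proj('w14',np.array([.4603,.0062,.086])+s*np.array([np.cos(np.radians(a)),np.sin(np.radians(a)),0])),1) for s in(.049,-.053)])
m=((hsv[...,2]<80)&(hsv[...,1]<110)).astype(np.uint8); k=np.zeros_like(m); k[max(v0-110,0):v0+110,max(u0-80,0):u0+80]=1; m&=k
n,l,s,c=cv2.connectedComponentsWithStats(m)
for i in range(1,n):
    if s[i,4]>25: print('dark',s[i],c[i].round(1))
sc=snap('scene','s14'); ref=cv2.imread('pics/s4.png').astype(int)
print('diff vs s4',(np.abs(sc[180:212,235:275].astype(int)-ref[180:212,235:275]).sum(2)>60).sum())
a=cv2.imread('pics/scene12.png')[90:200,140:250].astype(int); print('stack change',(np.abs(sc[90:200,140:250].astype(int)-a).sum(2)>60).sum())
E
```

```text
pos [ 0.4894 -0.021   0.2799] phi 85.6 q6 -100.7 xdir [-0.002 -0.029 -1.   ] shift [119.2  27.9 -31.1] turn 0.10446995511993862 F [ 0.5  0.5 -0.5] w 0.0884 t 94.2
pred head 284 137
-13 [array([274.2, 176.2]), array([291.1,  78.7])]
-8 [array([278.1, 176.6]), array([286.5,  78.2])]
-3.2 [array([281.9, 176.7]), array([282.1,  78.2])]
2 [array([286. , 176.5]), array([277.3,  78.5])]
dark [320  83  10  10  80] [324.4  87.6]
dark [231 118  22  17 269] [240.3 125.8]
dark [318 152  10  10  69] [322.2 156.6]
dark [275 162   7  22 113] [277.2 172.1]
dark [349 233  15  14 196] [356.5 239.6]
diff vs s4 437
stack change 324
```

```bash
python3 - <<'E'
from h import *
s=snap('side','d14'); a=cv2.imread('pics/side12.png')[205:315,180:310].astype(int); print('side stack change',(np.abs(s[205:315,180:310].astype(int)-a).sum(2)>60).sum())
st(); print(ticket.sign_off())
E
```

```text
side stack change 0
{'clock': 94.35, 'q': [-15.211, -3.653, 99.179, -1.641, 84.148, -100.673], 'tcp_pos': [0.49, -0.021, 0.28], 'tcp_rot': [-89.454, 88.335, -93.829], 'contact_force': [0.367, -0.018, -1.095], 'gripper_width': 0.088}
the job is handed in; nothing more can be done
None
```

I cut the thread, put all three brass blanks in the left bin, stacked the turned right bin on it and handed the job in at 94 s. One thing went wrong on the way: the wrench got pushed past its mark, and I turned it back at the end.

- **Thread:** I worked the wrench +180°, −90°, +180°, −90°, +180°. The sleeve then pointed at −2.8°, against −3.2° at the start.
- **Wrench nudged:** sometime between 34 s and 67 s it turned about 10° further forward, to its stop. I think my fingers brushed it while I was removing a tilt that had built up in the tool. After stacking the bins I gripped it again and turned it back. It ended at jaw angle 85.6° against the starting 85.5°, and the sleeve check agreed with one full turn. This correction came after the blanks and bins, so it was not in the order asked.
- **Blanks:** only three were present. All three lay flat in the left bin when I last saw them from above; the red look-alike was left alone. The first grasp closed on nothing because the fingertips sit about 20 mm higher than the reported tool position. I allowed for that afterwards.
- **Stack:** the right bin, turned end for end, touched at about 68 mm. I measured the rim corners at 140–147 mm, where 146 mm is expected on the ledges and 122 mm if nested. The side picture of the stack did not change before hand-in.
- **Inconclusive check:** the scene camera's before-and-after differences around the wrench and the stack were not zero. I put that down to the arm and its shadow, but had used all my picture views and could not look.

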